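# Load the cup, bayonet it up into the lamp steriliser, set the timer

## Robot

A 7-joint arm with a two-finger parallel gripper is mounted at the origin on the work surface. World frame = base frame: x ahead of the robot, y to its left, z up, the work surface at z = 0. Lengths are in mm, angles in degrees, forces in N, time in s.
With the tool pointing down it reaches from about 400 to 750 mm from the base axis. Payload 19.5 kg.
Tool frame: the origin (TCP) lies midway between the tips of the shut fingers; the grasp point (between the pads) lies 19 mm behind it; z points along the fingers, y is the line along which they close (so a half turn about z gives the same grasp; the last joint's range is limited). The gripper opens to 85 mm and grips with 20 to 120 N. Pads are 22 mm wide; open, the fingers measure 114 mm over their backs; the gripper's body (76 mm by 85 mm) begins 54 mm behind the grasp point. The pads swing forward as they close: fully open they stand 13 mm farther back than shut.
Start: joints at [-69.082, 40.479, -1.581, 85.061, 1.261, 54.483, -4.326], TCP at [227.497, 528.053, 231.268] pointing down, gripper open.
Joint ranges: [-155.06, 155.06], [-18.47, 123.98], [-90, 86.84], [0, 140.48], [-83.41, 263.41], [0, 116], [-161.91, 161.91]. Speed limits (degrees/s): [108.29, 108.29, 147.25, 147.25, 172.46, 172.46, 172.46].

## Interface

Orientations are given as a 3x3 rotation matrix whose columns are the frame's x, y, z axes.
In Python, from station import manip gives the robot as it stands.
- The arm moves only by the tool send_rows, never from a script. Its argument "commands" is a list of rows, each an object with "dr": the turn, a rotation vector about the tool's x, y, z in rad, a list of three; "translation": the shift along the tool's x, y, z in cm, a list of three; "grip": the opening, from -1 (shut) to 1 (fully open), so that 0 is half open. A call has exactly 5 rows; each row is the pose to reach, as a shift and turn from the pose commanded when the call began, along the tool's axes at that moment; what a row does not reach only later rows make up. A row lasts 1/10 s, in which the tool goes at most 50 mm and 8.59 degrees, less where a joint would pass 70% of its speed; a pose out of reach is approached as far as the arm can. A call with a gripper value outside its range is refused whole. The fingers move at their own pace and stop on an object; "grip_force" is the grip in N (left out, the last holds). Time passes only in rows, so rows that repeat a pose let the fingers close, or fill a call up. It gives the time, the measured TCP pose, the force, the opening and the grip force at its end, in the units of the state.
- manip.sense(): the state, without advancing time (a new reading comes with each control period).
- manip.camera(name): name is "side" or "top" or "wrist"; returns a dict with "frame" (400x640x3 uint8, blue, green, red), "intrinsics" (3x3 intrinsics, pixels), "D" ([k1, k2, p1, p2, k3] as OpenCV has them; the pictures are not rectified), "origin" and "rotation" of the camera in the world. Camera axes: x right, y down, z forward; pixel columns grow to the right and rows downward; lengths in mm; the calibration is good to about 2 mm. A picture is of the moment at which its call begins. There is no depth.
- manip.hand_in(): hands the job in; it is judged then, once.
The state is a dict: "t": time; "qpos": joint angles; "qvel": joint speeds; "effort": joint torques, N m; "tcp_pos": TCP position; "tool_rot": TCP orientation; "force": force on the tool from outside, world axes, zero at the start; "wrist_torque": the same for the moment, N m; "width": finger opening in mm; "gripper_force": force on a finger pad.
Only numpy, scipy, OpenCV 4.12 (cv2) and the standard library are available. Lean on these libraries where they do the work, as an engineer would, in place of code of your own. Each camera call takes 0.05 s, during which the arm holds its last target. There are 200 camera calls.

## Task

Put every toothbrush head lying on the ledge into the handled cup, then lift the cup up into the steriliser's bayonet mount with its handle at the narrow rib and twist it until the handle is at the wide rib and the lugs have dropped into their pockets, so that it hangs there locked, fully home and level. Then turn the timer sleeve on top of the steriliser to mark 4. Leave the other toiletries where they are.

Things in the scene. Friction and masses are not known exactly. Their poses are not given: they have to be found in the camera images.
- steriliser: white lamp steriliser fixed to the ledge: round lamp head, 110 mm across, 150 to 215 mm above the ledge, open bayonet mount below, timer sleeve on top, on a post 34 mm across. Origin: on the ledge straight below the axis of mount and sleeve; z up; +x to the post, its axis 120 mm away. Base plate x 75-165, y +-45 mm, 12 thick; arm 183-207 mm up. Free space under the head
- mount (a point): centre of the mount's lower face, 150 mm up; axes as the steriliser. Ledges (inner radius 42 mm) have three 30 deg wide gaps at 0, 120, 240 deg about z. Counter-clockwise seen from above of each gap the ledge is 9 mm high (hump) for 33 deg, then 6 mm high (pocket, 24 deg wide, centred 60 deg from the gap), then a stop. Skirt inner radius 51 mm. Play of the cup: 2.5 mm sideways, 4 deg
- entry_rib (a point): foot of the narrow (5 mm) aluminium rib on the mount's skirt, 60 mm from the axis at 120 deg about z: the cup goes up with its handle in this direction. Raise it until its lugs' undersides are 12 to 14 mm above the mount's lower face (10 to 16 works), keep it there and turn it 60 deg counter-clockwise seen from above, to the wide rib
- lock_rib (a point): foot of the wide (16 mm) aluminium rib on the mount's skirt, 60 mm from the axis at 180 deg (the side away from the post): the handle's locked direction. There let the cup down into the pockets: its origin is then 49 mm below the mount's lower face
- seal_centre (a point): underside of the sprung rubber seal disc in the mount, 14 mm above the mount's lower face when free. The cup's rim meets it when the lugs' undersides are 3 mm above the mount's lower face; it pushes down with 1 N then, 2.5 N when they are 12 mm above; it stops hard at 17 mm. It keeps the locked cup level
- cup: loose open cup of clear plastic, 76 mm across the rim (72 at the foot), 66 mm high, wall 3, floor 4 mm, 110 g with its handle, stands by itself. Origin: centre of its underside; z up. The flat straight aluminium handle points along -x: 12 mm wide, 20 to 40 mm above the origin, from the wall to 143 mm from the axis. Three lugs near the rim
- cup_lugs (a point): point on the cup's axis level with the lugs' undersides, 55 mm above its underside. The lugs are aluminium, 12 mm wide, 6 mm high, reach 47.5 mm from the axis, at 180, 60 and -60 deg about the cup's z; one is straight above the handle
- cup_grip (a point): point on the cup's handle, in the middle of its section, 115 mm from the cup's axis and 30 mm above its underside; a good place to hold it, clear of the lamp head
- timer (a joint): timer sleeve, rad; grows clockwise seen from above. Detents every 0.5236 rad: mark k (0 to 7) is at 0.5236 k, so mark 4 reads 2.094. The black marks on the head's top begin with the longest, mark 0, at 285 deg about the steriliser's z and go on clockwise; mark 4 (at 165 deg) is the second longest. A black pointer on the sleeve shows the value. Turning takes about 0.1 N m
- timer_grip (a point): centre of the timer sleeve at the height to grip, 246 mm above the ledge: a plain aluminium cylinder 48 mm across, vertical axis, from 224 to 262 mm above the ledge; a wider skirt lies below it
- head0: loose electric-toothbrush head 1 (it may be absent), black plastic with white bristles, 48 mm long, 13 mm wide, 12 mm high, 15 g; lies flat on the ledge, bristles up. Origin: centre of its underside. x: along its length towards the bristles; z up. The plain stem, 10 mm wide and 10 mm high, runs from 24 mm behind the origin to 8 mm ahead of it; the 13 mm wide brush plate from 6 to 24 mm ahead of it.
- head1: loose electric-toothbrush head 2 (it may be absent), black plastic with white bristles, 48 mm long, 13 mm wide, 12 mm high, 15 g; lies flat on the ledge, bristles up. Origin: centre of its underside. x: along its length towards the bristles; z up. The plain stem, 10 mm wide and 10 mm high, runs from 24 mm behind the origin to 8 mm ahead of it; the 13 mm wide brush plate from 6 to 24 mm ahead of it.
- head2: loose electric-toothbrush head 3 (it may be absent), black plastic with white bristles, 48 mm long, 13 mm wide, 12 mm high, 15 g; lies flat on the ledge, bristles up. Origin: centre of its underside. x: along its length towards the bristles; z up. The plain stem, 10 mm wide and 10 mm high, runs from 24 mm behind the origin to 8 mm ahead of it; the 13 mm wide brush plate from 6 to 24 mm ahead of it.
- head3: loose electric-toothbrush head 4 (it may be absent), black plastic with white bristles, 48 mm long, 13 mm wide, 12 mm high, 15 g; lies flat on the ledge, bristles up. Origin: centre of its underside. x: along its length towards the bristles; z up. The plain stem, 10 mm wide and 10 mm high, runs from 24 mm behind the origin to 8 mm ahead of it; the 13 mm wide brush plate from 6 to 24 mm ahead of it.
- pill_jar: bystander, leave alone: closed white ceramic pill jar, 54 mm across, 55 mm high. Origin: centre of its underside.
- comb: bystander, leave alone: grey plastic comb lying flat, 120 x 33 x 6 mm, long side along its x. Origin: centre of its underside.
- file_case: bystander, leave alone: aluminium nail-file case lying flat, 110 x 26 x 12 mm, long side along its x. Origin: centre of its underside.
- tumbler: bystander, leave alone: empty toothbrush tumbler of clear glass, 70 mm across, 100 mm high. Origin: centre of its underside.

How it is judged (in metres and radians):
On the way, in this order (a step that is already met when the one before it is completed fails the run):
1. every toothbrush head is in the cup (horizontal distance between each of head0, head1, head2, head3 and cup below 0.037 m and z of head0 in the frame of cup between -0.005 and 0.06 m and z of head1 in the frame of cup between -0.005 and 0.06 m and z of head2 in the frame of cup between -0.005 and 0.06 m and z of head3 in the frame of cup between -0.005 and 0.06 m), for 0.2 s.
2. the cup hangs locked in the mount: lugs down in the pockets, handle at the wide rib, level (z of cup in the frame of mount between -0.0515 and -0.0475 m and horizontal distance between cup and mount below 0.006 m and angle between cup's own z axis and vertical below 0.07 rad and x of cup_grip in the frame of steriliser below -0.1 m and y of cup_grip in the frame of steriliser between -0.022 and 0.022 m), for 0.2 s.
3. the timer sleeve is at mark 4 (value of joint timer between 1.924 and 2.264 rad), for 0.2 s.
At the end, for the whole second after the job is handed in: every head is inside the cup, below its rim; the cup hangs at rest with its origin 47.5 to 51.5 mm below the mount's lower face, within 6 mm of its axis, tilted under 0.07 rad, handle grip point within 22 mm of the locked direction; the timer is within 0.17 rad of mark 4 (2.094 rad) (all of step 1 and all of step 2 and all of step 3 and linear speed of cup below 0.02 m/s); the robot touches nothing.
It fails at once if the pill jar is moved more than 3 cm or tipped over (distance of pill_jar from where it was at the start of the episode above 0.03 m or angle between pill_jar's own z axis and vertical above 0.5 rad).
It fails at once if the comb is moved more than 3 cm or tipped over (distance of comb from where it was at the start of the episode above 0.03 m or angle between comb's own z axis and vertical above 0.5 rad).
It fails at once if the file case is moved more than 3 cm or tipped over (distance of file_case from where it was at the start of the episode above 0.03 m or angle between file_case's own z axis and vertical above 0.5 rad).
It fails at once if the tumbler is moved more than 3 cm or tipped over (distance of tumbler from where it was at the start of the episode above 0.03 m or angle between tumbler's own z axis and vertical above 0.5 rad).
Of head0, head1, head2, head3 only 3 to 4 are there at a start; the rules pass over those that are not, and their reading is None.
At some moment in a run one of head0, head1, head2, head3 may be knocked a few centimetres aside while the robot is not near it.
It also fails if it takes over 210 s, if anything falls off the work surface, if the arm or the gripper's body presses on something with over 40 N, if the wrist force passes 120 N, or if a joint passes its speed limit or range.

## Working session

There is one attempt and no reset: what is moved stays moved. The work goes in short steps, Python scripts to look and compute and a tool call to move; the robot and the scene stay as the last step left them, time stands still between calls to the robot, and variables do not carry over. Pictures are saved under pics/ and viewed, at most 14 in all, crops included, and the job is handed in when it is done.

Besides the shell and the picture viewer there is one more tool, called after "Call:" by a JSON object that holds its "fn" and its "kwargs". send_rows: Moves the arm, as the interface text tells. Its arguments: {"type":"object","properties":{"commands":{"type":"array"},"grip_force":{"type":"number"}},"required":["commands"]}

```bash
ls; mkdir -p pics
cat > h.py <<'E'
import numpy as np, cv2
from station import manip
def snap(n,f=None):
    c=manip.camera(n)
    if f: cv2.imwrite('pics/'+f,c['frame'])
    return c
def ray(c,u,v):
    K=np.array(c['intrinsics']);D=np.array(c['D'],float)
    p=cv2.undistortPoints(np.array([[[u,v]]],float),K,D)[0,0]
    return np.array(c['origin'],float), np.array(c['rotation'])@np.array([p[0],p[1],1])
def onz(c,u,v,z=0):
    o,d=ray(c,u,v); return o+d*(z-o[2])/d[2]
def proj(c,P):
    R=np.array(c['rotation']);q=(np.array(P,float).reshape(-1,3)-np.array(c['origin']))@R
    return cv2.projectPoints(q.reshape(-1,1,3),np.zeros(3),np.zeros(3),np.array(c['intrinsics']),np.array(c['D'],float))[0].reshape(-1,2)
E
python3 - <<'E'
from h import *
import pickle
for n in('top','side'):
    c=snap(n,n+'0.png'); pickle.dump(c,open(n+'0.pkl','wb'))
    print(n,np.round(c['origin']),np.round(c['rotation'],3).tolist(),np.round(c['intrinsics'],1).tolist(),c['D'])
s=manip.sense();print(np.round(s['tcp_pos'],1),np.round(s['tool_rot'],3).tolist(),s['width'],s['t'],s['force'])
E
```

```text
pics
top [ 470.   21. 1267.] [[-0.001, -0.997, 0.08], [-1.0, 0.001, 0.005], [-0.005, -0.08, -0.997]] [[390.8, 0.0, 320.8], [0.0, 390.8, 194.9], [0.0, 0.0, 1.0]] [-0.06489483  0.          0.          0.          0.        ]
side [ 481. -571.  824.] [[0.989, -0.094, 0.115], [-0.147, -0.723, 0.675], [0.02, -0.684, -0.729]] [[380.5, 0.0, 317.9], [0.0, 380.5, 199.2], [0.0, 0.0, 1.0]] [-0.01011215  0.          0.          0.          0.        ]
[227.4 527.9 230.9] [[-0.918, 0.396, -0.0], [0.396, 0.918, -0.001], [-0.0, -0.001, -1.0]] 85.81593527259068 0.1 [-0.21931677 -0.14924929 -0.02386572]
```

View pics/top0.png

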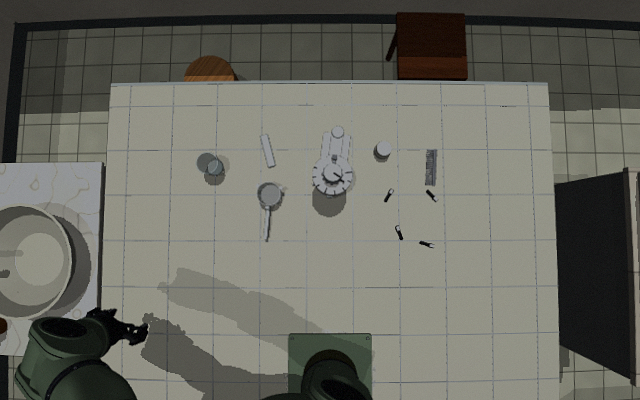

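View pics/side0.png

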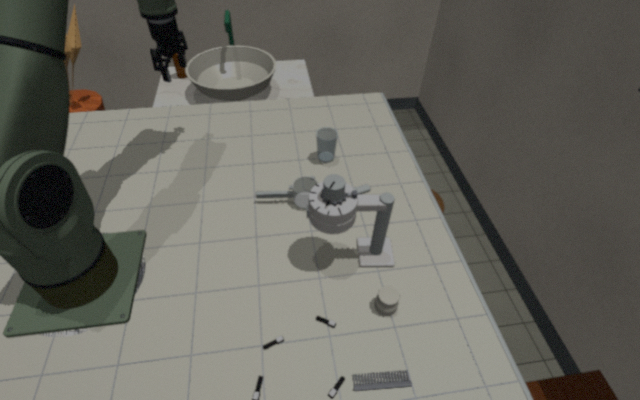

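The top view shows 4 heads near (389,195), (431,195), (399,232) and (427,244). The cup is at (270,194) with its handle running down to (267,240), and the steriliser head is at (332,175). I'll enlarge the region and measure.

Run:
```python
from h import *
import pickle
c=pickle.load(open('top0.pkl','rb'));f=c['frame']
a=cv2.resize(f[120:260,360:450],None,fx=4,fy=4,interpolation=cv2.INTER_CUBIC)
b=cv2.resize(f[120:260,250:360],None,fx=4,fy=4,interpolation=cv2.INTER_CUBIC)
cv2.imwrite('pics/crop1.png',np.hstack([b,a])[:600,:800])
g=f.max(2); m=((g<60)).astype(np.uint8); m[:, :380]=0;m[:185]=0;m[255:]=0;m[:,445:]=0
n,l,st,ce=cv2.connectedComponentsWithStats(m)
for i in range(1,n):
    if st[i,4]<8: continue
    ys,xs=np.where(l==i); P=np.array([onz(c,x,y,8)[:2] for x,y in zip(xs,ys)])
    mu=P.mean(0);w,v=np.linalg.eigh(np.cov(P.T)); print(st[i],ce[i].round(1),mu.round(1),'ang',np.degrees(np.arctan2(v[1,1],v[0,1])).round(1),np.sqrt(w*12).round(0))
for nm,u,v,z in [('cup foot',270,194,66),('handle end',267,240,30),('sleeve',333,173,262),('post',337,132,215),('jar',383,149,55),('case1',264,135,12),('case2',271,166,12),('tumbler',210,165,0),('comb',431,167,6)]:
    print(nm,onz(c,u,v,z).round(1))
```

```text
[426 190  10  12  38] [430.1 194.4] [ 573.4 -327.1] ang -141.9 [11. 39.]
[384 192   7  10  28] [386.9 196.9] [ 565.2 -186.3] ang 150.5 [ 9. 34.]
[395 226   8  14  37] [399. 234.] [ 445.8 -223.9] ang -153.3 [11. 43.]
[419 241  12   6  35] [424.3 243.2] [ 416.  -305.1] ang 76.0 [11. 35.]
cup foot [570.3 184.   66. ]
handle end [427.7 197.1  30. ]
sleeve [608.5  -5.5 262. ]
post [728.2 -18.1 215. ]
jar [ 712.9 -168.6   55. ]
case1 [768.6 213.2  12. ]
case2 [666.  189.1  12. ]
tumbler [671.9 392.6   0. ]
comb [ 663.3 -332.9    6. ]
```

View pics/crop1.png

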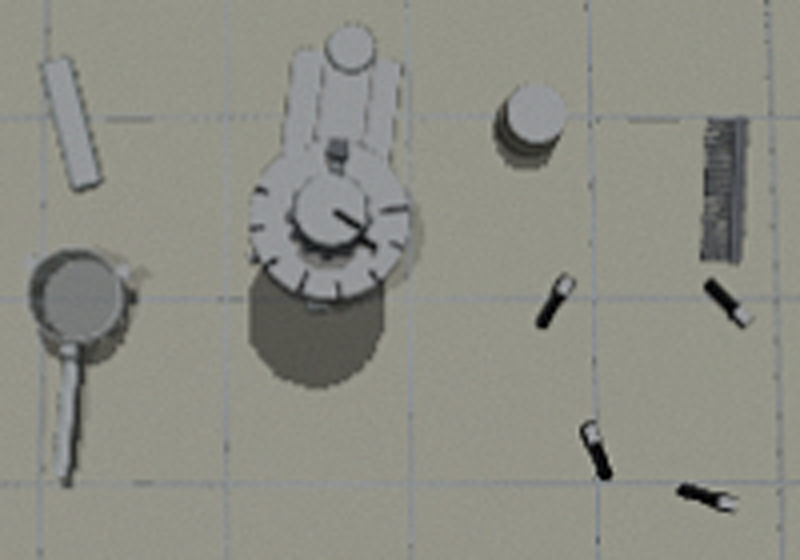

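The crop shows the pointer between marks 1 and 2, and four clear heads. Now I'll move above the heads for a close look.

Call:
{"fn": "send_rows", "kwargs": {"commands": [{"dr":[0,0,-0.08],"translation":[-3.65,-2.9,-1.2],"grip":0.0},{"dr":[0,0,-0.16],"translation":[-7.3,-5.8,-2.4],"grip":0.0},{"dr":[0,0,-0.24],"translation":[-10.95,-8.7,-3.6],"grip":0.0},{"dr":[0,0,-0.32],"translation":[-14.6,-11.6,-4.8],"grip":0.0},{"dr":[0,0,-0.408],"translation":[-18.25,-14.5,-6.0],"grip":0.0}]}}

```text
t: 0.6
tcp_pos: [338.2, 320.9, 291.6]
tool_rot: [[-1.0, -0.005, -0.0], [-0.005, 1.0, -0.0], [0.0, -0.0, -1.0]]
force: [1.1, 0.5, 0.4]
width: 42.6
gripper_force: 0.0
```

Call:
{"fn": "send_rows", "kwargs": {"commands": [{"dr":[0,0,0],"translation":[-1,-4.8,0],"grip":0.0},{"dr":[0,0,0],"translation":[-2,-9.6,0],"grip":0.0},{"dr":[0,0,0],"translation":[-3,-14.4,0],"grip":0.0},{"dr":[0,0,0],"translation":[-4,-19.2,0],"grip":0.0},{"dr":[0,0,0],"translation":[-5,-24,0],"grip":0.0}]}}

```text
t: 1.1
tcp_pos: [387.9, 80.8, 291.3]
tool_rot: [[-1.0, -0.001, 0.0], [-0.001, 1.0, -0.0], [-0.0, -0.0, -1.0]]
force: [1.5, 0.4, 0.3]
width: 43.3
gripper_force: 0.0
```

Call:
{"fn": "send_rows", "kwargs": {"commands": [{"dr":[0,0,0],"translation":[-1,-4.8,0],"grip":0.0},{"dr":[0,0,0],"translation":[-2,-9.6,0],"grip":0.0},{"dr":[0,0,0],"translation":[-3,-14.4,0],"grip":0.0},{"dr":[0,0,0],"translation":[-4,-19.2,0],"grip":0.0},{"dr":[0,0,0],"translation":[-5,-24,0],"grip":0.0}]}}

```text
t: 1.6
tcp_pos: [438.2, -159.3, 291.3]
tool_rot: [[-1.0, -0.001, -0.0], [-0.001, 1.0, -0.0], [0.0, -0.0, -1.0]]
force: [0.7, 0.1, -0.6]
width: 42.8
gripper_force: 0.0
```

Call:
{"fn": "send_rows", "kwargs": {"commands": [{"dr":[0,0,0],"translation":[-1,-2,0],"grip":0.0},{"dr":[0,0,0],"translation":[-2,-4,0],"grip":0.0},{"dr":[0,0,0],"translation":[-3,-6,0],"grip":0.0},{"dr":[0,0,0],"translation":[-4,-8,0],"grip":0.0},{"dr":[0,0,0],"translation":[-4,-8,0],"grip":0.0}]}}

```text
t: 2.1
tcp_pos: [478.6, -239.4, 290.6]
tool_rot: [[-1.0, 0.001, -0.001], [0.001, 1.0, -0.0], [0.001, -0.0, -1.0]]
force: [-0.7, 0.4, -0.5]
width: 42.8
gripper_force: 0.0
```

```bash
cat >> h.py <<'E'
def st():
    s=manip.sense();R=np.array(s['tool_rot']);p=np.array(s['tcp_pos'])
    print('t',round(s['t'],2),'tcp',p.round(1),'psi',np.degrees(np.arctan2(R[1,0],R[0,0])).round(2),'tilt',np.degrees(np.arccos(-R[2,2])).round(2),'F',np.round(s['force'],1),'w',round(s['width'],1),'q',np.round(s['qpos']))
    return s
E
python3 - <<'E'
from h import *
st();c=snap('wrist','w1.png');print(np.round(c['origin']),np.round(c['rotation'],2).tolist())
E
```

```text
t 2.1 tcp [ 478.6 -239.4  290.6] psi 179.93 tilt 0.05 F [-0.7  0.4 -0.5] w 42.8 q [ 28.  33.  -9.  88.   6.  60. 108.]
[ 397. -239.  434.] [[0.0, 0.95, 0.32], [1.0, -0.0, -0.0], [-0.0, 0.32, -0.95]]
```

View pics/w1.png

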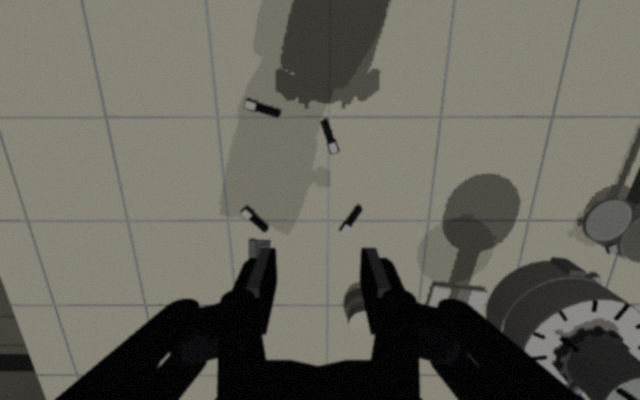

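The wrist view shows the heads (image right = +y, down = +x) at (262,107), (330,136), (254,218) and (350,218). Their bristle ends are at the left, bottom, upper left and lower left respectively. I'll measure them.

Run:
```python
from h import *
st();c=snap('wrist');f=c['frame'];g=f.max(2)
tip=[(248,104),(333,149),(246,211),(345,228)]
for k,(x0,y0) in enumerate([(262,107),(330,136),(254,218),(350,218)]):
    m=np.zeros_like(g);s=24;m[y0-s:y0+s,x0-s:x0+s]=(g[y0-s:y0+s,x0-s:x0+s]<38)
    n,l,stt,ce=cv2.connectedComponentsWithStats(m.astype(np.uint8))
    ds=[np.hypot(*(ce[j]-(x0,y0))) if stt[j,4]>15 else 99 for j in range(1,n)]
    i=1+int(np.argmin(ds)); ys,xs=np.where(l==i)
    P=np.array([onz(c,x,y,8)[:2] for x,y in zip(xs,ys)])
    r=cv2.minAreaRect(P.astype(np.float32)); b=cv2.boxPoints(r)
    mu=P.mean(0);w,v=np.linalg.eigh(np.cov(P.T));d=v[:,1]
    T=onz(c,*tip[k],8)[:2]-mu; d=d*np.sign(d@T)
    print(k,stt[i,4],'centre',mu.round(1),'dir',np.degrees(np.arctan2(d[1],d[0])).round(1),'len/wid',(np.ptp((P-mu)@d)).round(1),np.ptp((P-mu)@[-d[1],d[0]]).round(1),'range',((P-mu)@d).min().round(1),((P-mu)@d).max().round(1),'tip',(T@d).round(1))
c=snap('top')
```

```text
t 2.15 tcp [ 478.3 -237.9  290.7] psi 179.99 tilt 0.05 F [ 0.5  0.6 -0.1] w 42.8 q [ 28.  33.  -9.  88.   6.  60. 108.]
0 163 centre [ 414.8 -305.9] dir -107.3 len/wid 30.7 8.9 range -15.8 14.8 tip 24.4
1 121 centre [ 442.3 -227.2] dir 19.5 len/wid 30.1 7.4 range -15.1 15.0 tip 25.7
2 130 centre [ 571.8 -328.3] dir -142.9 len/wid 44.3 11.2 range -17.5 26.8 tip 21.2
3 117 centre [ 563.7 -188.9] dir -33.9 len/wid 32.5 9.5 range -16.1 16.5 tip 21.3
```

Call:
{"fn": "send_rows", "kwargs": {"commands": [{"dr":[0,0,0.11],"translation":[-1.72,1.03,3.6],"grip":0.0},{"dr":[0,0,0.22],"translation":[-3.44,2.06,7.2],"grip":0.0},{"dr":[0,0,0.33],"translation":[-5.16,3.09,10.8],"grip":0.0},{"dr":[0,0,0.44],"translation":[-6.88,4.12,14.4],"grip":0.0},{"dr":[0,0,0.558],"translation":[-8.6,5.15,18],"grip":0.0}]}}

```text
t: 2.75
tcp_pos: [564.8, -184.4, 110.2]
tool_rot: [[-0.847, 0.532, 0.0], [0.532, 0.847, -0.0], [-0.0, -0.0, -1.0]]
force: [1.1, -0.5, 0.5]
width: 42.7
gripper_force: 0.0
```

Call:
{"fn": "send_rows", "kwargs": {"commands": [{"dr":[0,0,0],"translation":[0,0,3],"grip":0.0},{"dr":[0,0,0],"translation":[0,0,6],"grip":0.0},{"dr":[0,0,0],"translation":[0,0,8],"grip":0.0},{"dr":[0,0,0],"translation":[0,0,8],"grip":0.0},{"dr":[0,0,0],"translation":[0,0,8],"grip":0.0}]}}

```text
t: 3.25
tcp_pos: [564.5, -185.2, 32.1]
tool_rot: [[-0.849, 0.528, 0.0], [0.528, 0.849, -0.0], [-0.0, 0.0, -1.0]]
force: [0.9, -0.6, 0.5]
width: 42.6
gripper_force: 0.0
```

Run:
```python
from h import *
st();c=snap('wrist','w2.png')
for d in (-24,-8,0,8,24):
    a=np.radians(-32);print(d,proj(c,[564.5+(d)*np.cos(a),-187.5+d*np.sin(a),8]).round())
```

```text
t 3.25 tcp [ 564.5 -185.2   32.1] psi 148.12 tilt 0.02 F [ 0.9 -0.6  0.5] w 42.6 q [15. 58.  1. 91. -2. 31. 75.]
-24 [[315. 205.]]
-8 [[315. 231.]]
0 [[315. 243.]]
8 [[315. 255.]]
24 [[315. 278.]]
```

View pics/w2.png

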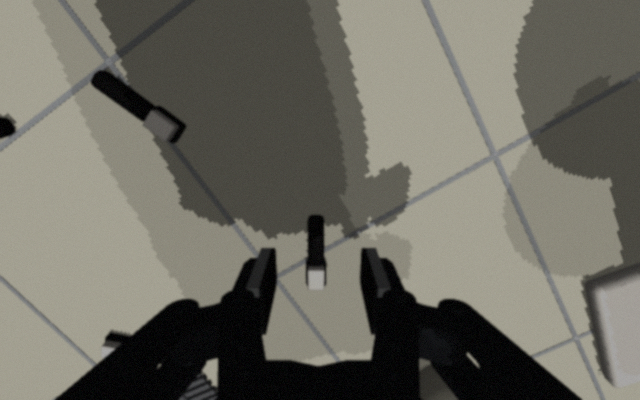

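The head is centred between the fingers: stem end at (316,215), bristles at (316,280). I'll descend and grip.

Call:
{"fn": "send_rows", "kwargs": {"commands": [{"dr":[0,0,0],"translation":[0,0,1.5],"grip":0.0},{"dr":[0,0,0],"translation":[0,0,2.8],"grip":0.0},{"dr":[0,0,0],"translation":[0,0,2.8],"grip":0.0},{"dr":[0,0,0],"translation":[0,0,2.8],"grip":-1},{"dr":[0,0,0],"translation":[0,0,2.8],"grip":-1}], "grip_force": 30}}

```text
t: 3.8
tcp_pos: [564.5, -185.6, 3.7]
tool_rot: [[-0.849, 0.529, 0.0], [0.529, 0.849, -0.0], [-0.0, 0.0, -1.0]]
force: [-0.8, -0.0, 0.1]
width: 14.2
gripper_force: 0.0
```

Call:
{"fn": "send_rows", "kwargs": {"commands": [{"dr":[0,0,0],"translation":[0,0,0],"grip":-1},{"dr":[0,0,0],"translation":[0,0,0],"grip":-1},{"dr":[0,0,0],"translation":[0,0,0],"grip":-1},{"dr":[0,0,0],"translation":[0,0,-2],"grip":-1},{"dr":[0,0,0],"translation":[0,0,-4],"grip":-1}]}}

```text
t: 4.3
tcp_pos: [564.1, -185.5, 43.7]
tool_rot: [[-0.849, 0.528, -0.001], [0.528, 0.849, 0.0], [0.001, -0.0, -1.0]]
force: [0.8, -0.3, -0.3]
width: 8.7
gripper_force: 31.5
```

Call:
{"fn": "send_rows", "kwargs": {"commands": [{"dr":[0,0,0],"translation":[2.8,-0.2,-2.1],"grip":-1},{"dr":[0,0,0],"translation":[5.6,-0.4,-4.2],"grip":-1},{"dr":[0,0,0],"translation":[8.4,-0.6,-6.4],"grip":-1},{"dr":[0,0,0],"translation":[11.2,-0.8,-8.5],"grip":-1},{"dr":[0,0,0],"translation":[14,-1,-10.6],"grip":-1}]}}

```text
t: 4.8
tcp_pos: [439.1, -119.6, 150.2]
tool_rot: [[-0.849, 0.529, 0.0], [0.529, 0.849, -0.0], [-0.0, 0.0, -1.0]]
force: [0.8, 0.5, 0.2]
width: 8.8
gripper_force: 31.5
```

Call:
{"fn": "send_rows", "kwargs": {"commands": [{"dr":[0,0,0],"translation":[2.3,3.7,-0.2],"grip":-1},{"dr":[0,0,0],"translation":[4.6,7.5,-0.4],"grip":-1},{"dr":[0,0,0],"translation":[7,11.2,-0.6],"grip":-1},{"dr":[0,0,0],"translation":[9.3,15,-0.8],"grip":-1},{"dr":[0,0,0],"translation":[11.6,18.7,-1],"grip":-1}]}}

```text
t: 5.3
tcp_pos: [440.4, 101.9, 159.6]
tool_rot: [[-0.849, 0.528, 0.001], [0.528, 0.849, 0.0], [-0.0, 0.0, -1.0]]
force: [1.0, 0.1, -0.5]
width: 8.8
gripper_force: 31.5
```

Call:
{"fn": "send_rows", "kwargs": {"commands": [{"dr":[0,0,0],"translation":[-1.5,3.5,0],"grip":-1},{"dr":[0,0,0],"translation":[-3,7,0],"grip":-1},{"dr":[0,0,0],"translation":[-4.4,10.5,0],"grip":-1},{"dr":[0,0,0],"translation":[-5.8,14,0],"grip":-1},{"dr":[0,0,0],"translation":[-5.8,14,0],"grip":-1}]}}

```text
t: 5.8
tcp_pos: [566.0, 191.1, 158.9]
tool_rot: [[-0.85, 0.526, 0.002], [0.526, 0.85, 0.001], [-0.001, 0.002, -1.0]]
force: [-0.7, -0.3, 0.1]
width: 9.0
gripper_force: 31.5
```

Run:
```python
from h import *
st();c=snap('wrist','w3.png')
import pickle;pickle.dump(c,open('w3.pkl','wb'))
a=np.radians(175)
print(proj(c,[[570,184,66],[570+143*np.cos(a),184+143*np.sin(a),40],[532,184,66],[608,184,66],[570,222,66],[570,146,66]]).round())
```

```text
t 5.8 tcp [566.  191.1 158.9] psi 148.24 tilt 0.12 F [-0.7 -0.3  0.1] w 9.0 q [-26.  48.   9.  86.  -9.  47.  45.]
[[313. 211.]
 [228.  41.]
 [287. 172.]
 [338. 247.]
 [354. 187.]
 [274. 234.]]
```

View pics/w3.png

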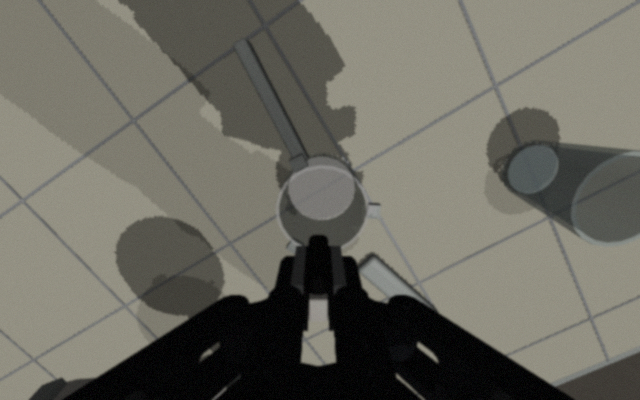

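The cup's rim ellipse is centred at about (322,208) (left 277, right 369, top 165). The handle's end top edge is near (241,43).

Run:
```python
from h import *
import pickle
c=pickle.load(open('w3.pkl','rb'))
for r in [(322,208,66),(277,208,66),(369,208,66),(322,165,66),(322,193,4),(241,43,40),(299,158,40)]: print(r,onz(c,*r).round(1))
from math import *
th=np.linspace(0,2*pi,36)
for C in [(575,188),(578,190),(576,192)]:
    p=proj(c,np.c_[C[0]+38*np.cos(th),C[1]+38*np.sin(th),0*th+66]);print(C,p[:,0].min().round(),p[:,0].max().round(),p[:,1].min().round())
```

```text
(322, 208, 66) [571.2 191.3  66. ]
(277, 208, 66) [552.2 160.6  66. ]
(369, 208, 66) [591.1 223.4  66. ]
(322, 165, 66) [541.3 209.7  66. ]
(322, 193, 4) [577.5 188.4   4. ]
(241, 43, 40) [434.1 204.2  40. ]
(299, 158, 40) [531.  193.7  40. ]
(575, 188) 274.0 368.0 168.0
(578, 190) 278.0 372.0 170.0
(576, 192) 279.0 373.0 166.0
```

Call:
{"fn": "send_rows", "kwargs": {"commands": [{"dr":[0,0,0],"translation":[0.1,0.3,3.5],"grip":-1},{"dr":[0,0,0],"translation":[0.1,0.3,7],"grip":-1},{"dr":[0,0,0],"translation":[0.1,0.3,10.5],"grip":-1},{"dr":[0,0,0],"translation":[0.1,0.3,12.5],"grip":-1},{"dr":[0,0,0],"translation":[0.1,0.3,12.5],"grip":-1}]}}

```text
t: 6.35
tcp_pos: [562.9, 190.2, 32.3]
tool_rot: [[-0.849, 0.529, -0.004], [0.529, 0.849, -0.002], [0.002, -0.003, -1.0]]
force: [1.1, 1.1, 1.0]
width: 8.7
gripper_force: 31.5
```

Call:
{"fn": "send_rows", "kwargs": {"commands": [{"dr":[0,0,0],"translation":[0,0,0],"grip":-0.45},{"dr":[0,0,0],"translation":[0,0,0],"grip":-0.45},{"dr":[0,0,0],"translation":[0,0,0],"grip":-0.45},{"dr":[0,0,0],"translation":[0,0,-4],"grip":-0.45},{"dr":[0,0,0],"translation":[0,0,-8.5],"grip":-0.45}]}}

```text
t: 6.85
tcp_pos: [563.9, 191.0, 120.2]
tool_rot: [[-0.849, 0.529, -0.002], [0.529, 0.849, -0.001], [0.001, -0.001, -1.0]]
force: [0.6, 0.1, 1.3]
width: 23.6
gripper_force: 0.0
```

Run:
```python
from h import *
st();c=snap('wrist');t=snap('top')
a=cv2.resize(c['frame'][120:280,220:420],None,fx=2,fy=2);b=cv2.resize(t['frame'][180:260,360:450],None,fx=4,fy=4)
cv2.imwrite('pics/x1.png',np.hstack([a,b]))
```

```text
t 6.85 tcp [563.9 191.  120.2] psi 148.09 tilt 0.1 F [0.6 0.1 1.3] w 23.6 q [-26.  51.   9.  88. -10.  42.  45.]
```

View pics/x1.png

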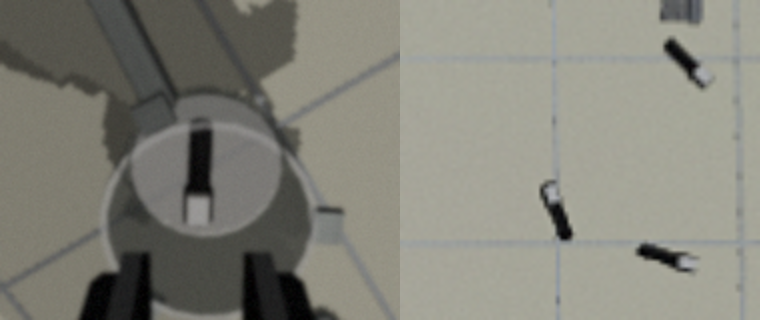

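Head 1 is in the cup, and the other three are unmoved. Next is the head at (415,-305).

Call:
{"fn": "send_rows", "kwargs": {"commands": [{"dr":[0,0,0.1],"translation":[1.1,-2.8,-0.8],"grip":-0.45},{"dr":[0,0,0.2],"translation":[2.3,-5.7,-1.6],"grip":-0.45},{"dr":[0,0,0.3],"translation":[3.4,-8.6,-2.4],"grip":-0.45},{"dr":[0,0,0.4],"translation":[4.6,-11.4,-3.2],"grip":-0.45},{"dr":[0,0,0.5],"translation":[5.7,-14.3,-4],"grip":-0.45}]}}

```text
t: 7.45
tcp_pos: [439.5, 99.4, 160.2]
tool_rot: [[-0.488, 0.873, 0.001], [0.873, 0.488, 0.0], [-0.0, 0.001, -1.0]]
force: [0.8, -0.3, 0.1]
width: 23.6
gripper_force: 0.0
```

Call:
{"fn": "send_rows", "kwargs": {"commands": [{"dr":[0,0,0.1],"translation":[-3.8,-2.2,0],"grip":0},{"dr":[0,0,0.2],"translation":[-7.7,-4.3,0],"grip":0},{"dr":[0,0,0.3],"translation":[-11.5,-6.5,0],"grip":0},{"dr":[0,0,0.4],"translation":[-15.3,-8.6,0],"grip":0},{"dr":[0,0,0.5],"translation":[-19.2,-10.8,0],"grip":0}]}}

```text
t: 7.95
tcp_pos: [440.8, -122.0, 159.9]
tool_rot: [[-0.01, 1.0, 0.001], [1.0, 0.01, 0.0], [0.0, 0.001, -1.0]]
force: [1.1, 0.0, -0.0]
width: 42.7
gripper_force: 0.0
```

Call:
{"fn": "send_rows", "kwargs": {"commands": [{"dr":[0,0,0.08],"translation":[-4.7,-0.7,2],"grip":0},{"dr":[0,0,0.16],"translation":[-9.5,-1.4,4],"grip":0},{"dr":[0,0,0.24],"translation":[-14.2,-2.1,6],"grip":0},{"dr":[0,0,0.31],"translation":[-19,-2.8,8],"grip":0},{"dr":[0,0,0.31],"translation":[-19,-2.8,8],"grip":0}]}}

```text
t: 8.45
tcp_pos: [413.3, -315.6, 78.2]
tool_rot: [[0.299, 0.954, -0.001], [0.954, -0.299, -0.002], [-0.003, -0.001, -1.0]]
force: [1.4, 1.0, 0.5]
width: 42.5
gripper_force: 0.0
```

```bash
cat >> h.py <<'E'
def heads(z=6,thr=40):
    s=st();c=snap('wrist');g=c['frame'].max(2);m=(g<thr).astype(np.uint8);m[240:]=0
    n,l,q,ce=cv2.connectedComponentsWithStats(m)
    for i in range(1,n):
        if q[i,4]<60: continue
        ys,xs=np.where(l==i);P=np.array([onz(c,x,y,z)[:2] for x,y in zip(xs,ys)])
        mu=P.mean(0);w,v=np.linalg.eigh(np.cov(P.T));L=np.ptp((P-mu)@v[:,1]);W=np.ptp((P-mu)@v[:,0])
        if L<70: print(q[i],mu.round(1),'ang',np.degrees(np.arctan2(v[1,1],v[0,1])).round(1)%180,L.round(),W.round())
    return c
E
python3 - <<'E'
from h import *
heads()
E
```

```text
t 8.45 tcp [ 413.3 -315.6   78.2] psi 72.57 tilt 0.15 F [1.4 1.  0.5] w 42.5 q [ 25.  51.  16. 106. -27.  27.  43.]
[300  50  49  44 746] [ 443.6 -226.7] ang 19.30000000000001 33.0 11.0
[634 116   6  31  90] [ 634.9 -324.1] ang 86.2 21.0 3.0
[624 118   5  31  94] [ 628.7 -324.2] ang 85.7 21.0 2.0
[615 120   5  31  92] [ 622.5 -323.6] ang 86.7 21.0 2.0
[605 122   5  31  89] [ 616.4 -323.1] ang 86.5 21.0 2.0
[596 124   4  31  88] [ 610.1 -322.7] ang 85.8 21.0 2.0
[585 127   6  44 140] [ 603.3 -327.3] ang 85.1 31.0 3.0
[510 140  59  60 973] [ 572.2 -329.2] ang 35.80000000000001 47.0 16.0
[310 176  17  55 581] [ 415.  -307.3] ang 74.4 42.0 12.0
```

Call:
{"fn": "send_rows", "kwargs": {"commands": [{"dr":[0,0,0],"translation":[0.7,-0.1,2.5],"grip":0},{"dr":[0,0,0],"translation":[0.7,-0.1,5],"grip":0},{"dr":[0,0,0],"translation":[0.7,-0.1,7.4],"grip":0},{"dr":[0,0,0],"translation":[0.7,-0.1,7.4],"grip":0},{"dr":[0,0,0],"translation":[0.7,-0.1,7.4],"grip":-1}]}}

```text
t: 9.0
tcp_pos: [417.0, -303.3, 6.3]
tool_rot: [[0.291, 0.957, 0.0], [0.957, -0.291, -0.0], [0.0, 0.0, -1.0]]
force: [-0.3, -0.0, 0.9]
width: 29.6
gripper_force: 0.0
```

Call:
{"fn": "send_rows", "kwargs": {"commands": [{"dr":[0,0,0],"translation":[0,0,0],"grip":-1},{"dr":[0,0,0],"translation":[0,0,0],"grip":-1},{"dr":[0,0,0],"translation":[0,0,0],"grip":-1},{"dr":[0,0,0],"translation":[0,0,-1],"grip":-1},{"dr":[0,0,0],"translation":[0,0,-4],"grip":-1}]}}

```text
t: 9.5
tcp_pos: [416.0, -303.2, 45.5]
tool_rot: [[0.292, 0.956, -0.002], [0.956, -0.292, 0.001], [0.001, -0.002, -1.0]]
force: [1.4, -0.7, 0.0]
width: 8.2
gripper_force: 29.3
```

Run:
```python
from h import *
heads()
```

```text
t 9.5 tcp [ 416.  -303.2   45.5] psi 73.03 tilt 0.12 F [ 1.4 -0.7  0. ] w 8.2 q [ 26.  54.  13. 107. -29.  22.  44.]
[300  67  56  51 989] [ 443.6 -226.7] ang 19.599999999999994 33.0 11.0
[637 154   3  35  67] [ 609.4 -325. ] ang 88.9 22.0 1.0
[622 156  11  49 238] [ 602.9 -326.2] ang 85.1 31.0 4.0
[ 537  171   70   65 1372] [ 572.2 -329. ] ang 34.900000000000006 47.0 18.0
[309 234  19   6  93] [ 413.7 -307.8] ang 162.7 12.0 4.0
```

Call:
{"fn": "send_rows", "kwargs": {"commands": [{"dr":[0,0,0],"translation":[3.2,-0.6,-3.1],"grip":-1},{"dr":[0,0,0],"translation":[7,-1.2,-5.2],"grip":-1},{"dr":[0,0,0],"translation":[10.9,-1.8,-7.3],"grip":-1},{"dr":[0,0,0],"translation":[14.6,-2.4,-9.4],"grip":-1},{"dr":[0,0,0],"translation":[18.2,-3,-10.5],"grip":-1}]}}

```text
t: 10.05
tcp_pos: [441.4, -119.2, 152.7]
tool_rot: [[0.292, 0.956, 0.003], [0.957, -0.292, 0.0], [0.001, 0.003, -1.0]]
force: [-0.7, 0.0, -0.0]
width: 8.8
gripper_force: 29.4
```

Call:
{"fn": "send_rows", "kwargs": {"commands": [{"dr":[0,0,0],"translation":[4.2,-1.3,-0.2],"grip":-1},{"dr":[0,0,0],"translation":[8.4,-2.6,-0.4],"grip":-1},{"dr":[0,0,0],"translation":[12.6,-3.9,-0.6],"grip":-1},{"dr":[0,0,0],"translation":[16.8,-5.2,-0.8],"grip":-1},{"dr":[0,0,0],"translation":[21,-6.4,-1],"grip":-1}]}}

```text
t: 10.55
tcp_pos: [440.7, 100.7, 161.5]
tool_rot: [[0.292, 0.956, 0.001], [0.956, -0.292, 0.001], [0.001, 0.001, -1.0]]
force: [1.3, 0.6, 0.1]
width: 8.7
gripper_force: 29.4
```

Call:
{"fn": "send_rows", "kwargs": {"commands": [{"dr":[0,0,0],"translation":[3.3,2.5,0],"grip":-1},{"dr":[0,0,0],"translation":[6.6,5.1,0],"grip":-1},{"dr":[0,0,0],"translation":[9.9,7.6,0],"grip":-1},{"dr":[0,0,0],"translation":[13.2,10.2,0],"grip":-1},{"dr":[0,0,0],"translation":[13.2,10.2,0],"grip":-1}]}}

```text
t: 11.05
tcp_pos: [579.7, 198.5, 160.9]
tool_rot: [[0.288, 0.958, 0.003], [0.958, -0.288, 0.001], [0.002, 0.003, -1.0]]
force: [-1.3, 0.6, -0.8]
width: 8.5
gripper_force: 29.4
```

Run:
```python
from h import *
st()
```

```text
t 11.05 tcp [579.7 198.5 160.9] psi 73.27 tilt 0.18 F [-1.3  0.6 -0.8] w 8.5 q [-37.  53.  33.  82. -33.  54. -11.]
```

Call:
{"fn": "send_rows", "kwargs": {"commands": [{"dr":[0,0,0],"translation":[-0.1,-0.2,3.5],"grip":-1},{"dr":[0,0,0],"translation":[-0.1,-0.2,7],"grip":-1},{"dr":[0,0,0],"translation":[-0.1,-0.2,10],"grip":-1},{"dr":[0,0,0],"translation":[-0.1,-0.2,11.7],"grip":-1},{"dr":[0,0,0],"translation":[-0.1,-0.2,11.7],"grip":-1}]}}

```text
t: 11.55
tcp_pos: [573.9, 194.6, 42.4]
tool_rot: [[0.292, 0.956, -0.002], [0.956, -0.292, -0.001], [-0.001, -0.002, -1.0]]
force: [0.4, 0.3, 0.2]
width: 8.4
gripper_force: 29.4
```

Call:
{"fn": "send_rows", "kwargs": {"commands": [{"dr":[0,0,0],"translation":[0,0,0],"grip":-0.45},{"dr":[0,0,0],"translation":[0,0,0],"grip":-0.45},{"dr":[0,0,0],"translation":[0,0,0],"grip":-0.45},{"dr":[0,0,0],"translation":[0,0,-4.5],"grip":-0.45},{"dr":[0,0,0],"translation":[0,0,-9],"grip":-0.45}]}}

```text
t: 12.05
tcp_pos: [574.5, 194.5, 134.7]
tool_rot: [[0.292, 0.956, -0.001], [0.956, -0.292, -0.001], [-0.001, -0.001, -1.0]]
force: [-0.7, 0.1, 0.4]
width: 23.5
gripper_force: 0.0
```

Run:
```python
from h import *
st();c=snap('wrist')
t=snap('top')
a=cv2.resize(c['frame'][100:300,200:440],None,fx=1.6,fy=1.6);b=cv2.resize(t['frame'][180:260,360:450],None,fx=4,fy=4)
cv2.imwrite('pics/x2.png',np.hstack([a,b]))
```

```text
t 12.05 tcp [574.5 194.5 134.7] psi 73.02 tilt 0.07 F [-0.7  0.1  0.4] w 23.5 q [-36.  54.  32.  85. -34.  51. -10.]
```

View pics/x2.png

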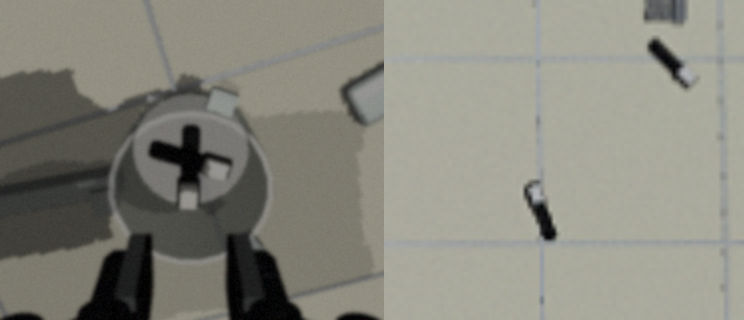

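Call:
{"fn": "send_rows", "kwargs": {"commands": [{"dr":[0,0,0.04],"translation":[-2.6,-2,-0.5],"grip":-0.45},{"dr":[0,0,0.08],"translation":[-5.2,-4,-1],"grip":-0.45},{"dr":[0,0,0.12],"translation":[-7.8,-6,-1.5],"grip":-0.45},{"dr":[0,0,0.16],"translation":[-10.4,-8,-2],"grip":-0.45},{"dr":[0,0,0.2],"translation":[-13,-10,-2.5],"grip":-0.45}]}}

```text
t: 12.65
tcp_pos: [440.3, 99.0, 159.1]
tool_rot: [[0.477, 0.879, 0.001], [0.879, -0.477, 0.0], [0.001, 0.001, -1.0]]
force: [0.9, 0.4, 0.3]
width: 23.3
gripper_force: 0.0
```

Call:
{"fn": "send_rows", "kwargs": {"commands": [{"dr":[0,0,0.05],"translation":[-3.9,2.1,0],"grip":0},{"dr":[0,0,0.1],"translation":[-7.7,4.2,0],"grip":0},{"dr":[0,0,0.15],"translation":[-11.6,6.3,0],"grip":0},{"dr":[0,0,0.2],"translation":[-15.5,8.4,0],"grip":0},{"dr":[0,0,0.25],"translation":[-19.4,10.5,0],"grip":0}]}}

```text
t: 13.15
tcp_pos: [441.3, -122.8, 159.0]
tool_rot: [[0.68, 0.733, 0.001], [0.733, -0.68, 0.0], [0.001, 0.001, -1.0]]
force: [1.0, 0.4, -0.2]
width: 42.6
gripper_force: 0.0
```

Call:
{"fn": "send_rows", "kwargs": {"commands": [{"dr":[0,0,0.04],"translation":[-0.7,3.1,0.8],"grip":0},{"dr":[0,0,0.08],"translation":[-1.4,6.2,1.6],"grip":0},{"dr":[0,0,0.12],"translation":[-2.1,9.3,2.4],"grip":0},{"dr":[0,0,0.16],"translation":[-2.8,12.4,3.2],"grip":0},{"dr":[0,0,0.196],"translation":[-3.4,15.4,4],"grip":0}]}}

```text
t: 13.65
tcp_pos: [532.1, -251.7, 118.7]
tool_rot: [[0.81, 0.587, 0.001], [0.587, -0.81, -0.0], [0.0, 0.001, -1.0]]
force: [0.0, 0.3, -1.5]
width: 42.6
gripper_force: 0.0
```

Call:
{"fn": "send_rows", "kwargs": {"commands": [{"dr":[0,0,0],"translation":[-0.3,2.2,1.3],"grip":0},{"dr":[0,0,0],"translation":[-0.6,4.4,2.6],"grip":0},{"dr":[0,0,0],"translation":[-0.9,6.6,3.9],"grip":0},{"dr":[0,0,0],"translation":[-1.1,8.8,5],"grip":0},{"dr":[0,0,0],"translation":[-1.1,8.8,5],"grip":0}]}}

```text
t: 14.15
tcp_pos: [574.0, -330.1, 67.3]
tool_rot: [[0.81, 0.587, -0.001], [0.587, -0.81, -0.001], [-0.001, 0.0, -1.0]]
force: [-0.5, 0.5, -0.3]
width: 42.6
gripper_force: 0.0
```

Run:
```python
from h import *
heads()
```

```text
t 14.15 tcp [ 574.  -330.1   67.3] psi 35.94 tilt 0.07 F [-0.5  0.5 -0.3] w 42.6 q [ 14.  64.  34.  74. -39.  53.   2.]
[308 190  23  50 620] [ 575.2 -328.5] ang 46.0 38.0 12.0
[101 234  20   6  89] [ 473.1 -217.7] ang 118.2 13.0 4.0
```

Call:
{"fn": "send_rows", "kwargs": {"commands": [{"dr":[0,0,0],"translation":[0,0,2.5],"grip":0},{"dr":[0,0,0],"translation":[0,0,5],"grip":0},{"dr":[0,0,0],"translation":[0,0,6.3],"grip":0},{"dr":[0,0,0],"translation":[0,0,6.3],"grip":0},{"dr":[0,0,0],"translation":[0,0,6.3],"grip":-1}]}}

```text
t: 14.7
tcp_pos: [574.6, -328.2, 6.5]
tool_rot: [[0.809, 0.588, 0.001], [0.588, -0.809, -0.001], [0.0, 0.001, -1.0]]
force: [-0.4, -0.4, 0.6]
width: 29.5
gripper_force: 0.0
```

Call:
{"fn": "send_rows", "kwargs": {"commands": [{"dr":[0,0,0],"translation":[0,0,0],"grip":-1},{"dr":[0,0,0],"translation":[0,0,0],"grip":-1},{"dr":[0,0,0],"translation":[0,0,0],"grip":-1},{"dr":[0,0,0],"translation":[0,0,-2],"grip":-1},{"dr":[0,0,0],"translation":[0,0,-6],"grip":-1}]}}

```text
t: 15.2
tcp_pos: [573.4, -327.4, 64.6]
tool_rot: [[0.809, 0.588, -0.003], [0.588, -0.809, 0.002], [-0.001, -0.003, -1.0]]
force: [0.4, -0.5, 0.0]
width: 8.7
gripper_force: 29.3
```

Run:
```python
from h import *
st()
c=snap('top');g=c['frame'].max(2);m=(g<60).astype(np.uint8);m[:,:370]=0;m[:185]=0;m[255:]=0;m[:,450:]=0
n,l,q,ce=cv2.connectedComponentsWithStats(m)
for i in range(1,n):
    if q[i,4]>12: print(q[i],onz(c,*ce[i],8).round(1))
```

```text
t 15.2 tcp [ 573.4 -327.4   64.6] psi 36.02 tilt 0.19 F [ 0.4 -0.5  0. ] w 8.7 q [ 14.  64.  34.  74. -39.  53.   2.]
[370 185  57  43 286] [ 545.6 -214.7    8. ]
[406 214  36  41 117] [ 464.5 -301.6    8. ]
[415 219  35  36 570] [ 428.9 -333.3    8. ]
[370 244  19  11 106] [ 392.4 -149.3    8. ]
```

Call:
{"fn": "send_rows", "kwargs": {"commands": [{"dr":[0,0,0],"translation":[0.3,-1.9,-1.1],"grip":-1},{"dr":[0,0,0],"translation":[0.6,-3.8,-2.2],"grip":-1},{"dr":[0,0,0],"translation":[1,-5.7,-3.3],"grip":-1},{"dr":[0,0,0],"translation":[1.3,-7.6,-4.4],"grip":-1},{"dr":[0,0,0],"translation":[1.6,-9.6,-5.5],"grip":-1}]}}

```text
t: 15.75
tcp_pos: [530.6, -240.5, 121.5]
tool_rot: [[0.809, 0.588, 0.001], [0.588, -0.809, -0.0], [0.001, 0.001, -1.0]]
force: [-0.5, -0.2, -0.5]
width: 8.8
gripper_force: 29.3
```

Call:
{"fn": "send_rows", "kwargs": {"commands": [{"dr":[0,0,0],"translation":[0.2,-3.3,-0.7],"grip":-1},{"dr":[0,0,0],"translation":[0.4,-6.6,-1.4],"grip":-1},{"dr":[0,0,0],"translation":[0.6,-10,-2.1],"grip":-1},{"dr":[0,0,0],"translation":[0.8,-13.3,-2.8],"grip":-1},{"dr":[0,0,0],"translation":[1,-16.6,-3.5],"grip":-1}]}}

```text
t: 16.25
tcp_pos: [440.6, -100.0, 156.2]
tool_rot: [[0.809, 0.588, 0.001], [0.588, -0.809, -0.0], [0.001, 0.001, -1.0]]
force: [-0.1, -0.5, -0.1]
width: 8.6
gripper_force: 29.3
```

Call:
{"fn": "send_rows", "kwargs": {"commands": [{"dr":[0,0,0],"translation":[2.4,-3.2,-0.1],"grip":-1},{"dr":[0,0,0],"translation":[4.7,-6.5,-0.2],"grip":-1},{"dr":[0,0,0],"translation":[7.1,-9.7,-0.3],"grip":-1},{"dr":[0,0,0],"translation":[9.4,-13,-0.4],"grip":-1},{"dr":[0,0,0],"translation":[11.8,-16.2,-0.5],"grip":-1}]}}

```text
t: 16.75
tcp_pos: [441.3, 101.3, 161.0]
tool_rot: [[0.809, 0.588, 0.001], [0.588, -0.809, 0.001], [0.001, 0.0, -1.0]]
force: [0.3, -0.1, 0.1]
width: 8.5
gripper_force: 29.3
```

Call:
{"fn": "send_rows", "kwargs": {"commands": [{"dr":[0,0,0],"translation":[4.2,0.1,0],"grip":-1},{"dr":[0,0,0],"translation":[8.5,0.3,0],"grip":-1},{"dr":[0,0,0],"translation":[12.7,0.4,0],"grip":-1},{"dr":[0,0,0],"translation":[16.9,0.6,0],"grip":-1},{"dr":[0,0,0],"translation":[16.9,0.6,0],"grip":-1}]}}

```text
t: 17.25
tcp_pos: [584.5, 197.1, 160.3]
tool_rot: [[0.806, 0.592, 0.003], [0.592, -0.806, 0.001], [0.003, 0.001, -1.0]]
force: [-0.8, -0.2, -0.6]
width: 8.3
gripper_force: 29.4
```

Run:
```python
from h import *
st()
c=snap('top');g=c['frame'].max(2);m=(g<60).astype(np.uint8);m[:,:370]=0;m[:185]=0;m[255:]=0;m[:,450:]=0
n,l,q,ce=cv2.connectedComponentsWithStats(m)
for i in range(1,n):
    if q[i,4]>12: print(q[i],onz(c,*ce[i],8).round(1))
```

```text
t 17.25 tcp [584.5 197.1 160.3] psi 36.28 tilt 0.17 F [-0.8 -0.2 -0.6] w 8.3 q [-40.  56.  44.  82. -42.  59. -41.]
[395 227   8  13  34] [ 445.3 -224.2    8. ]
```

Call:
{"fn": "send_rows", "kwargs": {"commands": [{"dr":[0,0,0],"translation":[0,0,3.5],"grip":-1},{"dr":[0,0,0],"translation":[0,0,7],"grip":-1},{"dr":[0,0,0],"translation":[0,0,10],"grip":-1},{"dr":[0,0,0],"translation":[0,0,11.3],"grip":-1},{"dr":[0,0,0],"translation":[0,0,11.3],"grip":-1}]}}

```text
t: 17.8
tcp_pos: [580.9, 193.5, 46.8]
tool_rot: [[0.809, 0.588, -0.001], [0.588, -0.809, -0.001], [-0.002, -0.0, -1.0]]
force: [-0.3, 0.7, 0.7]
width: 8.8
gripper_force: 29.4
```

Call:
{"fn": "send_rows", "kwargs": {"commands": [{"dr":[0,0,0],"translation":[0,0,0],"grip":-0.45},{"dr":[0,0,0],"translation":[0,0,0],"grip":-0.45},{"dr":[0,0,0],"translation":[0,0,0],"grip":-0.45},{"dr":[0,0,0],"translation":[0,0,-4.5],"grip":-0.45},{"dr":[0,0,0],"translation":[0,0,-9],"grip":-0.45}]}}

```text
t: 18.3
tcp_pos: [581.2, 193.7, 138.6]
tool_rot: [[0.809, 0.588, -0.001], [0.588, -0.809, -0.001], [-0.001, 0.0, -1.0]]
force: [0.4, 0.6, 0.4]
width: 23.4
gripper_force: 0.0
```

Run:
```python
from h import *
st();c=snap('wrist')
a=cv2.resize(c['frame'][100:300,200:440],None,fx=1.6,fy=1.6)
cv2.imwrite('pics/x3.png',a)
```

```text
t 18.3 tcp [581.2 193.7 138.6] psi 36.0 tilt 0.07 F [0.4 0.6 0.4] w 23.4 q [-40.  57.  43.  84. -43.  57. -40.]
```

View pics/x3.png

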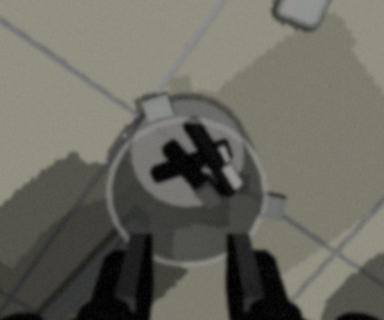

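Call:
{"fn": "send_rows", "kwargs": {"commands": [{"dr":[0,0,0.03],"translation":[-3.4,-0.1,-0.4],"grip":-0.45},{"dr":[0,0,0.06],"translation":[-6.8,-0.3,-0.8],"grip":-0.45},{"dr":[0,0,0.09],"translation":[-10.2,-0.4,-1.2],"grip":-0.45},{"dr":[0,0,0.12],"translation":[-13.6,-0.6,-1.6],"grip":-0.45},{"dr":[0,0,0.14],"translation":[-16.9,-0.7,-2],"grip":-0.45}]}}

```text
t: 18.85
tcp_pos: [439.5, 99.8, 158.0]
tool_rot: [[0.883, 0.469, 0.001], [0.469, -0.883, 0.0], [0.001, 0.0, -1.0]]
force: [1.5, 0.4, -0.4]
width: 23.4
gripper_force: 0.0
```

Call:
{"fn": "send_rows", "kwargs": {"commands": [{"dr":[0,0,0.03],"translation":[-2,3.7,0],"grip":0},{"dr":[0,0,0.06],"translation":[-4,7.4,0],"grip":0},{"dr":[0,0,0.09],"translation":[-5.9,11.1,0],"grip":0},{"dr":[0,0,0.12],"translation":[-7.9,14.8,0],"grip":0},{"dr":[0,0,0.14],"translation":[-9.9,18.5,0],"grip":0}]}}

```text
t: 19.35
tcp_pos: [440.2, -111.2, 157.9]
tool_rot: [[0.94, 0.341, 0.001], [0.341, -0.94, 0.0], [0.001, 0.0, -1.0]]
force: [0.3, 0.1, 1.0]
width: 42.7
gripper_force: 0.0
```

Call:
{"fn": "send_rows", "kwargs": {"commands": [{"dr":[0,0,0],"translation":[-0.9,2.8,2.2],"grip":0},{"dr":[0,0,0],"translation":[-1.8,5.5,4.4],"grip":0},{"dr":[0,0,0],"translation":[-2.7,8.3,6.6],"grip":0},{"dr":[0,0,0],"translation":[-3.6,11,8.8],"grip":0},{"dr":[0,0,0],"translation":[-3.6,11,8.8],"grip":0}]}}

```text
t: 19.85
tcp_pos: [442.9, -228.7, 67.9]
tool_rot: [[0.941, 0.338, -0.001], [0.338, -0.941, -0.001], [-0.002, 0.001, -1.0]]
force: [-0.2, 0.7, 0.6]
width: 42.7
gripper_force: 0.0
```

Run:
```python
from h import *
heads()
```

```text
t 19.85 tcp [ 442.9 -228.7   67.9] psi 19.75 tilt 0.11 F [-0.2  0.7  0.6] w 42.7 q [  8.  54.  30. 111. -53.  30.   5.]
[554   0  33  23 125] [ 611.1 -322.2] ang 85.0 23.0 2.0
[575   0  20  12  74] [ 616.7 -328.9] ang 86.3 12.0 3.0
[548   8  44  31 150] [ 604.6 -325.6] ang 83.8 31.0 3.0
[308 171  18   5  66] [ 471.7 -216.8] ang 109.1 11.0 3.0
[309 198  15  40 515] [ 441.1 -227.5] ang 19.19999999999999 30.0 10.0
```

Call:
{"fn": "send_rows", "kwargs": {"commands": [{"dr":[0,0,0],"translation":[0,0,2.5],"grip":0},{"dr":[0,0,0],"translation":[0,0,5],"grip":0},{"dr":[0,0,0],"translation":[0,0,6.4],"grip":0},{"dr":[0,0,0],"translation":[0,0,6.4],"grip":0},{"dr":[0,0,0],"translation":[0,0,6.4],"grip":-1}]}}

```text
t: 20.4
tcp_pos: [444.4, -224.9, 6.3]
tool_rot: [[0.94, 0.342, 0.001], [0.342, -0.94, -0.0], [0.001, 0.001, -1.0]]
force: [0.6, 0.5, 0.3]
width: 29.5
gripper_force: 0.0
```

Call:
{"fn": "send_rows", "kwargs": {"commands": [{"dr":[0,0,0],"translation":[0,0,0],"grip":-1},{"dr":[0,0,0],"translation":[0,0,0],"grip":-1},{"dr":[0,0,0],"translation":[0,0,0],"grip":-1},{"dr":[0,0,0],"translation":[0,0,-2],"grip":-1},{"dr":[0,0,0],"translation":[0,0,-6],"grip":-1}]}}

```text
t: 20.9
tcp_pos: [443.3, -224.8, 65.3]
tool_rot: [[0.94, 0.341, -0.002], [0.341, -0.94, 0.001], [-0.002, -0.002, -1.0]]
force: [1.1, -0.6, 1.4]
width: 8.5
gripper_force: 29.3
```

Run:
```python
from h import *
st()
```

```text
t 20.9 tcp [ 443.3 -224.8   65.3] psi 19.96 tilt 0.14 F [ 1.1 -0.6  1.4] w 8.5 q [  8.  54.  30. 111. -54.  30.   6.]
```

Call:
{"fn": "send_rows", "kwargs": {"commands": [{"dr":[0,0,0],"translation":[0.8,-2.4,-1.8],"grip":-1},{"dr":[0,0,0],"translation":[1.6,-4.7,-3.6],"grip":-1},{"dr":[0,0,0],"translation":[2.4,-7.1,-5.4],"grip":-1},{"dr":[0,0,0],"translation":[3.2,-9.5,-7.2],"grip":-1},{"dr":[0,0,0],"translation":[4,-11.9,-9],"grip":-1}]}}

```text
t: 21.4
tcp_pos: [440.8, -98.5, 156.7]
tool_rot: [[0.94, 0.342, 0.001], [0.342, -0.94, 0.0], [0.001, 0.0, -1.0]]
force: [0.5, 0.2, -0.8]
width: 8.5
gripper_force: 29.3
```

Call:
{"fn": "send_rows", "kwargs": {"commands": [{"dr":[0,0,0],"translation":[1.4,-3.8,-0.2],"grip":-1},{"dr":[0,0,0],"translation":[2.7,-7.5,-0.4],"grip":-1},{"dr":[0,0,0],"translation":[4.1,-11.3,-0.6],"grip":-1},{"dr":[0,0,0],"translation":[5.5,-15,-0.8],"grip":-1},{"dr":[0,0,0],"translation":[6.8,-18.8,-1],"grip":-1}]}}

```text
t: 21.9
tcp_pos: [440.3, 102.1, 166.1]
tool_rot: [[0.94, 0.342, 0.001], [0.342, -0.94, 0.0], [0.001, -0.0, -1.0]]
force: [1.0, 0.5, -0.2]
width: 8.5
gripper_force: 29.3
```

Call:
{"fn": "send_rows", "kwargs": {"commands": [{"dr":[0,0,0],"translation":[3.7,-1,0],"grip":-1},{"dr":[0,0,0],"translation":[7.4,-2,0],"grip":-1},{"dr":[0,0,0],"translation":[11.1,-2.9,0],"grip":-1},{"dr":[0,0,0],"translation":[14.9,-3.9,0],"grip":-1},{"dr":[0,0,0],"translation":[14.9,-3.9,0],"grip":-1}]}}

```text
t: 22.4
tcp_pos: [569.4, 190.6, 165.3]
tool_rot: [[0.938, 0.345, 0.002], [0.345, -0.938, -0.0], [0.002, 0.001, -1.0]]
force: [0.3, -1.2, -1.2]
width: 8.8
gripper_force: 29.4
```

Run:
```python
from h import *
st()
```

```text
t 22.4 tcp [569.4 190.6 165.3] psi 20.21 tilt 0.1 F [ 0.3 -1.2 -1.2] w 8.8 q [-42.  56.  48.  85. -46.  60. -53.]
```

Call:
{"fn": "send_rows", "kwargs": {"commands": [{"dr":[0,0,0],"translation":[0,0,3.5],"grip":-1},{"dr":[0,0,0],"translation":[0,0,7],"grip":-1},{"dr":[0,0,0],"translation":[0,0,10],"grip":-1},{"dr":[0,0,0],"translation":[0,0,11.3],"grip":-1},{"dr":[0,0,0],"translation":[0,0,11.3],"grip":-1}]}}

```text
t: 22.9
tcp_pos: [566.7, 187.6, 51.9]
tool_rot: [[0.94, 0.342, -0.001], [0.342, -0.94, -0.001], [-0.002, 0.0, -1.0]]
force: [0.3, 0.7, 0.1]
width: 8.4
gripper_force: 29.4
```

Call:
{"fn": "send_rows", "kwargs": {"commands": [{"dr":[0,0,0],"translation":[0,0,0],"grip":-0.45},{"dr":[0,0,0],"translation":[0,0,0],"grip":-0.45},{"dr":[0,0,0],"translation":[0,0,0],"grip":-0.45},{"dr":[0,0,0],"translation":[0,0,-4.5],"grip":-0.45},{"dr":[0,0,0],"translation":[0,0,-9],"grip":-0.45}]}}

```text
t: 23.4
tcp_pos: [566.9, 187.5, 143.7]
tool_rot: [[0.94, 0.341, -0.001], [0.341, -0.94, -0.001], [-0.001, 0.001, -1.0]]
force: [1.1, 0.4, 0.7]
width: 23.2
gripper_force: 0.0
```

Call:
{"fn": "send_rows", "kwargs": {"commands": [{"dr":[0,0,-0.134],"translation":[-1.9,-1,-0.6],"grip":-0.2},{"dr":[0,0,-0.268],"translation":[-3.8,-2,-1.2],"grip":-0.2},{"dr":[0,0,-0.402],"translation":[-5.7,-3,-1.8],"grip":-0.2},{"dr":[0,0,-0.536],"translation":[-7.6,-4,-2.4],"grip":-0.2},{"dr":[0,0,-0.67],"translation":[-9.5,-5,-3],"grip":-0.2}]}}

```text
t: 23.9
tcp_pos: [460.1, 202.4, 173.2]
tool_rot: [[0.52, 0.854, 0.001], [0.854, -0.52, 0.0], [0.001, 0.0, -1.0]]
force: [1.5, 0.0, -0.0]
width: 34.2
gripper_force: 0.0
```

Call:
{"fn": "send_rows", "kwargs": {"commands": [{"dr":[0,0,-0.134],"translation":[0,0,0],"grip":-0.2},{"dr":[0,0,-0.268],"translation":[0,0,0],"grip":-0.2},{"dr":[0,0,-0.402],"translation":[0,0,0],"grip":-0.2},{"dr":[0,0,-0.536],"translation":[0,0,0],"grip":-0.2},{"dr":[0,0,-0.67],"translation":[0,0,0],"grip":-0.2}]}}

```text
t: 24.4
tcp_pos: [461.1, 202.3, 172.9]
tool_rot: [[-0.123, 0.992, 0.001], [0.992, 0.123, 0.0], [0.0, 0.001, -1.0]]
force: [-1.0, 0.0, 0.1]
width: 34.1
gripper_force: 0.0
```

Call:
{"fn": "send_rows", "kwargs": {"commands": [{"dr":[0,0,-0.134],"translation":[0,0,0],"grip":-0.2},{"dr":[0,0,-0.268],"translation":[0,0,0],"grip":-0.2},{"dr":[0,0,-0.402],"translation":[0,0,0],"grip":-0.2},{"dr":[0,0,-0.536],"translation":[0,0,0],"grip":-0.2},{"dr":[0,0,-0.67],"translation":[0,0,0],"grip":-0.2}]}}

```text
t: 24.9
tcp_pos: [461.1, 202.2, 172.9]
tool_rot: [[-0.713, 0.702, 0.001], [0.702, 0.713, 0.0], [-0.001, 0.001, -1.0]]
force: [0.6, -1.3, 0.1]
width: 34.1
gripper_force: 0.0
```

Call:
{"fn": "send_rows", "kwargs": {"commands": [{"dr":[0,0,-0.14],"translation":[0,0,0],"grip":-0.2},{"dr":[0,0,-0.28],"translation":[0,0,0],"grip":-0.2},{"dr":[0,0,-0.42],"translation":[0,0,0],"grip":-0.2},{"dr":[0,0,-0.56],"translation":[0,0,0],"grip":-0.2},{"dr":[0,0,-0.678],"translation":[0,0,0],"grip":-0.2}]}}

```text
t: 25.4
tcp_pos: [461.2, 202.1, 172.9]
tool_rot: [[-0.995, 0.099, 0.001], [0.099, 0.995, -0.0], [-0.001, -0.0, -1.0]]
force: [0.6, 0.1, -0.1]
width: 34.3
gripper_force: 0.0
```

Run:
```python
from h import *
import pickle
st();c=snap('wrist');t=snap('top');pickle.dump((c,t),open('g.pkl','wb'))
b=cv2.resize(t['frame'][120:260,250:350],None,fx=4,fy=4,interpolation=cv2.INTER_CUBIC)[:400]
cv2.imwrite('pics/x4.png',np.hstack([c['frame'][:,:400],b]))
```

```text
t 25.4 tcp [461.2 202.1 172.9] psi 174.3 tilt 0.06 F [ 0.6  0.1 -0.1] w 34.3 q [-30.  40.   4. 104.  -4.  36.  61.]
```

View pics/x4.png

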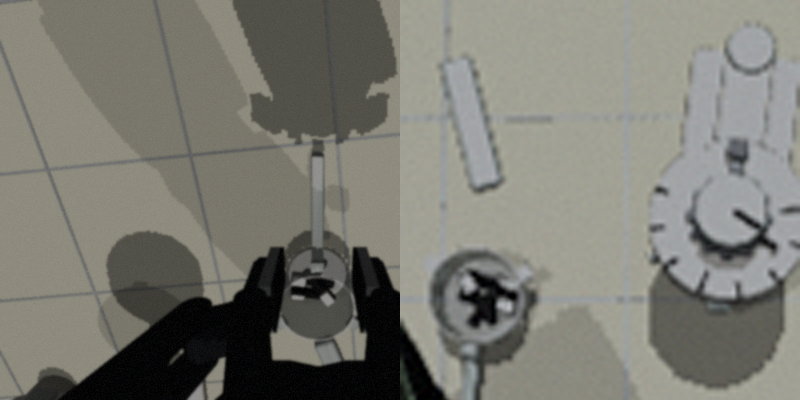

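All 4 heads are in the cup (crop centre (480,297)). The handle lies along the tool axis at column ~318. Before gripping, I'll take one close look at the steriliser from above for its axis.

Call:
{"fn": "send_rows", "kwargs": {"commands": [{"dr":[0,0,0],"translation":[-1.3,-0.7,-3.9],"grip":-0.2},{"dr":[0,0,0],"translation":[-2.6,-1.4,-7.9],"grip":-0.2},{"dr":[0,0,0],"translation":[-3.8,-2,-11.8],"grip":-0.2},{"dr":[0,0,0],"translation":[-5.1,-2.7,-15.8],"grip":-0.2},{"dr":[0,0,0],"translation":[-6.4,-3.4,-19.7],"grip":-0.2}]}}

```text
t: 26.0
tcp_pos: [521.0, 161.4, 371.7]
tool_rot: [[-0.994, 0.109, 0.001], [0.109, 0.994, 0.001], [-0.001, 0.001, -1.0]]
force: [0.3, 0.8, -0.6]
width: 34.2
gripper_force: 0.0
```

Call:
{"fn": "send_rows", "kwargs": {"commands": [{"dr":[0,0,0],"translation":[-2.7,-3,0],"grip":-0.2},{"dr":[0,0,0],"translation":[-5.4,-6,0],"grip":-0.2},{"dr":[0,0,0],"translation":[-8.1,-9,0],"grip":-0.2},{"dr":[0,0,0],"translation":[-10.8,-12,0],"grip":-0.2},{"dr":[0,0,0],"translation":[-13.4,-14.9,0],"grip":-0.2}]}}

```text
t: 26.5
tcp_pos: [639.2, -1.7, 369.7]
tool_rot: [[-0.994, 0.108, 0.0], [0.108, 0.994, 0.0], [-0.0, 0.0, -1.0]]
force: [0.6, 0.8, 0.4]
width: 34.3
gripper_force: 0.0
```

Call:
{"fn": "send_rows", "kwargs": {"commands": [{"dr":[0,0,0],"translation":[0,0,0],"grip":-0.2},{"dr":[0,0,0],"translation":[0,0,0],"grip":-0.2},{"dr":[0,0,0],"translation":[0,0,0],"grip":-0.2},{"dr":[0,0,0],"translation":[0,0,0],"grip":-0.2},{"dr":[0,0,0],"translation":[0,0,0],"grip":-0.2}]}}

```text
t: 27.0
tcp_pos: [638.5, 0.4, 369.7]
tool_rot: [[-0.995, 0.104, 0.0], [0.104, 0.995, 0.0], [-0.0, 0.0, -1.0]]
force: [1.0, -0.4, -0.4]
width: 34.0
gripper_force: 0.0
```

Run:
```python
from h import *
import pickle
c,t=pickle.load(open('g.pkl','rb'))
for r in [(317.5,151,40),(317.5,200,40),(319,248,40)]: print(onz(c,*r).round(1))
for r in [(331.6,171.6,262),(332.6,174.1,215),(337.1,131.6,207)]: print(onz(t,*r).round(1))
st();c=snap('wrist','w5.png');pickle.dump(c,open('w5.pkl','wb'))
```

```text
[426.6 205.   40. ]
[472.1 200.4  40. ]
[521.7 196.8  40. ]
[612.1  -1.9 262. ]
[611.9  -5.7 215. ]
[731.3 -18.7 207. ]
t 27.0 tcp [6.385e+02 4.000e-01 3.697e+02] psi 174.02 tilt 0.02 F [ 1.  -0.4 -0.4] w 34.0 q [-5. 42.  6. 52. -4. 86. 84.]
```

View pics/w5.png

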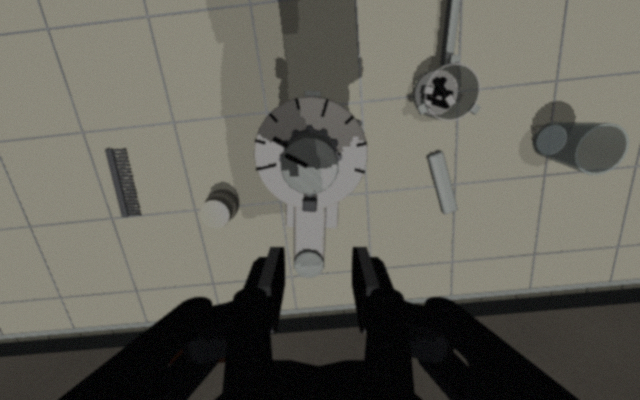

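The head rim spans (254..369, 96..210), the sleeve top is centred at about (309.5,166), and the post top is at about (309,261). The pointer points left and up in the image (-y, -x).

Run:
```python
from h import *
import pickle
from scipy.optimize import least_squares
c=pickle.load(open('w5.pkl','rb'));th=np.linspace(0,2*np.pi,73)
def ext(C,z,r):
    p=proj(c,np.c_[C[0]+r*np.cos(th),C[1]+r*np.sin(th),0*th+z]);return np.r_[p.min(0),p.max(0)]
# sub-pixel-ish rim extents by gradient
g=cv2.cvtColor(c['frame'],6).astype(float)
for nm,z,r,e in [('head',215,55,(254,96,369,210)),('sleeve',262,24,(281,138,338,194)),('post215',215,17,(294.5,247,323.5,276)),('post207',207,17,(294.5,247,323.5,276))]:
    s=least_squares(lambda q:ext(q,z,r)-e,[610,-5]);print(nm,s.x.round(1),s.fun.round(1))
print(onz(c,287,158,262),onz(c,309.5,166,262), onz(c,275,142,235))
# cup centre seen here: 
print('cup',onz(c,437,92,66))
```

```text
head [612.   -3.2] [ 0.1 -0.  -0.1  0. ]
sleeve [611.8  -3.9] [-0.9 -0.8  0.9  0.9]
post215 [725.3 -18.6] [-1.3  0.5  1.3 -0.5]
post207 [729.8 -19.4] [-0.9  0.9  0.9 -0.9]
[602.59333082 -21.12993469 262.        ] [611.05784186  -3.7717988  262.        ] [592.28113279 -32.96664815 235.        ]
cup [570.39019288 169.06326461  66.        ]
```

Call:
{"fn": "send_rows", "kwargs": {"commands": [{"dr":[0,0,0],"translation":[2.7,3,0],"grip":-0.2},{"dr":[0,0,0],"translation":[5.4,6,0],"grip":-0.2},{"dr":[0,0,0],"translation":[8,8.9,0],"grip":-0.2},{"dr":[0,0,0],"translation":[10.7,11.9,0],"grip":-0.2},{"dr":[0,0,0],"translation":[13.3,14.8,0],"grip":-0.2}]}}

```text
t: 27.55
tcp_pos: [520.5, 162.2, 369.6]
tool_rot: [[-0.995, 0.104, 0.0], [0.104, 0.995, 0.0], [-0.0, 0.0, -1.0]]
force: [-0.1, 0.3, -1.4]
width: 34.1
gripper_force: 0.0
```

Call:
{"fn": "send_rows", "kwargs": {"commands": [{"dr":[0,0,0],"translation":[1.3,0.7,4],"grip":-0.2},{"dr":[0,0,0],"translation":[2.7,1.3,8],"grip":-0.2},{"dr":[0,0,0],"translation":[4,2,12],"grip":-0.2},{"dr":[0,0,0],"translation":[5.4,2.7,16],"grip":-0.2},{"dr":[0,0,0],"translation":[6.7,3.3,20],"grip":-0.2}]}}

```text
t: 28.05
tcp_pos: [457.9, 201.1, 168.4]
tool_rot: [[-0.995, 0.104, 0.001], [0.104, 0.995, 0.0], [-0.001, 0.001, -1.0]]
force: [1.3, 0.6, -0.8]
width: 34.5
gripper_force: 0.0
```

Call:
{"fn": "send_rows", "kwargs": {"commands": [{"dr":[0,0,0],"translation":[0,0,3],"grip":-0.2},{"dr":[0,0,0],"translation":[0,0,6],"grip":-0.2},{"dr":[0,0,0],"translation":[0,0,9],"grip":-0.2},{"dr":[0,0,0],"translation":[0,0,10],"grip":-0.2},{"dr":[0,0,0],"translation":[0,0,10],"grip":-0.2}]}}

```text
t: 28.55
tcp_pos: [458.3, 200.5, 68.9]
tool_rot: [[-0.995, 0.105, -0.001], [0.105, 0.995, -0.001], [0.001, -0.001, -1.0]]
force: [0.7, -0.8, 0.7]
width: 33.9
gripper_force: 0.0
```

Run:
```python
from h import *
st();c=snap('wrist');g=cv2.cvtColor(c['frame'],6)
import pickle;pickle.dump(c,open('w6.pkl','wb'))
for y in range(40,250,15):
    r=g[y,285:355].astype(int);print(y,' '.join(str(v//4) for v in r[::2]))
for P in ([458,201.3,40],[434,204,40],[520,196,40]): print(proj(c,P).round())
```

```text
t 28.55 tcp [458.3 200.5  68.9] psi 174.0 tilt 0.09 F [ 0.7 -0.8  0.7] w 33.9 q [-29.  50.   2. 110.  -5.  21.  62.]
40 21 21 20 21 20 21 20 21 21 21 20 20 20 21 21 21 21 20 20 21 20 20 20 20 20 19 19 20 20 20 21 21 21 21 20
55 20 21 20 20 20 21 21 20 20 20 20 19 21 20 21 20 21 22 20 21 20 20 19 21 21 19 18 20 20 20 21 20 20 20 21
70 20 20 21 21 20 21 21 21 21 21 20 20 20 21 21 20 20 21 20 20 20 21 20 21 20 20 19 19 20 20 21 20 21 21 21
85 22 20 20 21 20 20 21 21 20 21 21 21 20 21 21 21 20 20 21 20 21 21 21 21 21 19 20 18 19 19 21 21 21 21 21
100 21 21 20 21 20 21 20 20 21 20 20 21 21 20 20 20 21 21 21 21 20 21 21 21 20 20 20 20 17 19 20 21 21 20 20
115 20 21 20 20 21 20 21 20 20 20 21 21 20 21 21 21 20 22 20 21 21 21 20 20 20 21 20 21 19 18 19 19 21 20 20
130 21 21 21 20 20 21 20 20 20 21 20 21 20 20 20 22 21 21 20 20 21 20 21 21 20 20 20 21 20 18 19 20 20 20 20
145 21 21 20 21 21 20 20 21 20 20 21 21 20 20 21 21 21 20 20 21 20 20 21 21 21 20 21 20 20 20 17 19 18 21 20
160 21 20 21 20 20 21 20 20 20 20 20 21 21 21 20 21 21 21 20 20 20 21 20 21 20 21 21 20 20 20 18 18 18 21 20
175 16 15 15 16 16 15 18 20 21 20 21 21 21 21 20 20 20 21 21 21 21 21 20 21 21 21 20 21 21 20 19 18 18 18 20
190 15 15 15 15 17 22 25 26 18 16 16 16 14 11 9 9 10 9 9 9 10 10 13 20 22 24 23 24 27 22 21 18 18 18 20
205 31 31 31 29 30 30 31 30 31 31 31 30 26 15 15 17 18 19 19 19 18 18 20 34 36 36 36 34 36 34 34 35 32 30 32
220 30 31 30 30 31 30 31 31 30 30 31 31 25 15 13 14 15 14 14 13 13 14 15 28 30 30 31 30 31 31 31 31 30 26 25
235 31 31 31 31 31 31 31 31 30 31 31 30 28 23 30 32 32 33 31 30 30 28 22 29 29 30 30 31 30 31 30 30 31 28 25
[[319. 237.]]
[[320. 199.]]
[[321. 322.]]
```

Run:
```python
from h import *
import pickle
c=pickle.load(open('w6.pkl','rb'));g=cv2.cvtColor(c['frame'],6)
print([(y,int(g[y,317:324].mean())) for y in range(176,240,2)])
for y in (188,190,196,200,226,230): print(y,[onz(c,320,y,z).round(1)[0] for z in (20,40)])
```

```text
[(176, 82), (178, 81), (180, 69), (182, 64), (184, 62), (186, 49), (188, 39), (190, 38), (192, 42), (194, 55), (196, 72), (198, 77), (200, 78), (202, 77), (204, 78), (206, 74), (208, 74), (210, 72), (212, 63), (214, 59), (216, 57), (218, 57), (220, 57), (222, 57), (224, 57), (226, 58), (228, 57), (230, 58), (232, 92), (234, 125), (236, 126), (238, 126)]
188 [np.float64(433.1), np.float64(427.2)]
190 [np.float64(434.4), np.float64(428.4)]
196 [np.float64(438.4), np.float64(432.0)]
200 [np.float64(441.1), np.float64(434.4)]
226 [np.float64(459.3), np.float64(450.7)]
230 [np.float64(462.1), np.float64(453.3)]
```

The handle is centred between the fingers and its end face is at x≈431, so the cup axis is ≈116 mm ahead of the TCP. Descend and grip.

Call:
{"fn": "send_rows", "kwargs": {"commands": [{"dr":[0,0,0],"translation":[0,0,2.5],"grip":-0.2},{"dr":[0,0,0],"translation":[0,0,5],"grip":-0.2},{"dr":[0,0,0],"translation":[0,0,5.8],"grip":-0.2},{"dr":[0,0,0],"translation":[0,0,5.8],"grip":-0.2},{"dr":[0,0,0],"translation":[0,0,5.8],"grip":-1}], "grip_force": 30}}

```text
t: 29.1
tcp_pos: [459.2, 200.8, 12.6]
tool_rot: [[-0.995, 0.105, 0.001], [0.105, 0.995, 0.0], [-0.001, 0.001, -1.0]]
force: [0.5, -0.2, -0.1]
width: 20.7
gripper_force: 0.0
```

Call:
{"fn": "send_rows", "kwargs": {"commands": [{"dr":[0,0,0],"translation":[0,0,0],"grip":-1},{"dr":[0,0,0],"translation":[0,0,0],"grip":-1},{"dr":[0,0,0],"translation":[0,0,0],"grip":-1},{"dr":[0,0,0],"translation":[0,0,0],"grip":-1},{"dr":[0,0,0],"translation":[0,0,0],"grip":-1}], "grip_force": 100}}

```text
t: 29.6
tcp_pos: [459.0, 200.9, 12.0]
tool_rot: [[-0.995, 0.104, 0.001], [0.104, 0.995, 0.001], [-0.001, 0.001, -1.0]]
force: [-1.1, 2.0, 8.2]
width: 10.6
gripper_force: 98.2
```

Run:
```python
from h import *
s=st();print(s['gripper_force'])
```

```text
t 29.6 tcp [459.  200.9  12. ] psi 174.01 tilt 0.07 F [-1.1  2.   8.2] w 10.6 q [-28.  56.   2. 111.  -6.  13.  62.]
98.23691010475159
```

Call:
{"fn": "send_rows", "kwargs": {"commands": [{"dr":[0,0,0],"translation":[0,0,-0.6],"grip":-1},{"dr":[0,0,0],"translation":[0,0,-1.8],"grip":-1},{"dr":[0,0,0],"translation":[0,0,-3.4],"grip":-1},{"dr":[0,0,0],"translation":[0,0,-5],"grip":-1},{"dr":[0,0,0],"translation":[0,0,-6],"grip":-1}], "grip_force": 120}}

```text
t: 30.1
tcp_pos: [458.9, 200.6, 73.1]
tool_rot: [[-0.994, 0.105, 0.001], [0.105, 0.994, 0.0], [-0.001, 0.0, -1.0]]
force: [-0.5, 0.3, -1.9]
width: 10.0
gripper_force: 118.1
```

Call:
{"fn": "send_rows", "kwargs": {"commands": [{"dr":[0,0,0.07],"translation":[-0.8,-0.6,0],"grip":-1},{"dr":[0,0,0.14],"translation":[-1.6,-1.2,0],"grip":-1},{"dr":[0,0,0.21],"translation":[-2.4,-1.8,0],"grip":-1},{"dr":[0,0,0.28],"translation":[-3.2,-2.4,0],"grip":-1},{"dr":[0,0,0.357],"translation":[-3.9,-2.9,0],"grip":-1}]}}

```text
t: 30.6
tcp_pos: [495.1, 166.6, 70.8]
tool_rot: [[-0.892, 0.452, -0.001], [0.452, 0.892, -0.0], [0.0, -0.001, -1.0]]
force: [0.2, -0.1, -2.1]
width: 10.2
gripper_force: 118.1
```

Call:
{"fn": "send_rows", "kwargs": {"commands": [{"dr":[0,0,0.07],"translation":[-0.9,-0.3,0],"grip":-1},{"dr":[0,0,0.14],"translation":[-1.9,-0.6,0],"grip":-1},{"dr":[0,0,0.21],"translation":[-2.8,-0.9,0],"grip":-1},{"dr":[0,0,0.28],"translation":[-3.8,-1.1,0],"grip":-1},{"dr":[0,0,0.357],"translation":[-4.7,-1.3,0],"grip":-1}]}}

```text
t: 31.1
tcp_pos: [531.3, 134.1, 70.9]
tool_rot: [[-0.678, 0.735, -0.0], [0.735, 0.678, -0.0], [0.0, -0.001, -1.0]]
force: [0.3, -0.4, -2.4]
width: 10.0
gripper_force: 118.0
```

Call:
{"fn": "send_rows", "kwargs": {"commands": [{"dr":[0,0,0.08],"translation":[-1.1,0.1,0],"grip":-1},{"dr":[0,0,0.16],"translation":[-2.2,0.2,0],"grip":-1},{"dr":[0,0,0.24],"translation":[-3.3,0.3,0],"grip":-1},{"dr":[0,0,0.32],"translation":[-4.4,0.4,0],"grip":-1},{"dr":[0,0,0.357],"translation":[-4.9,0.4,0],"grip":-1}]}}

```text
t: 31.6
tcp_pos: [567.8, 100.8, 70.8]
tool_rot: [[-0.379, 0.925, -0.0], [0.925, 0.379, -0.001], [-0.001, -0.0, -1.0]]
force: [-0.5, -0.2, -2.0]
width: 10.2
gripper_force: 118.0
```

Call:
{"fn": "send_rows", "kwargs": {"commands": [{"dr":[0,0,0],"translation":[0,0,0],"grip":-1},{"dr":[0,0,0],"translation":[0,0,0],"grip":-1},{"dr":[0,0,0],"translation":[0,0,0],"grip":-1},{"dr":[0,0,0],"translation":[0,0,0],"grip":-1},{"dr":[0,0,0],"translation":[0,0,0],"grip":-1}]}}

```text
t: 32.1
tcp_pos: [567.0, 102.2, 71.3]
tool_rot: [[-0.385, 0.923, -0.0], [0.923, 0.385, 0.0], [0.0, -0.0, -1.0]]
force: [-0.2, 0.4, -1.3]
width: 10.1
gripper_force: 118.0
```

Run:
```python
from h import *
import pickle
s=st();print(s['gripper_force'])
c=snap('side');w=snap('wrist');pickle.dump((c,w),open('m.pkl','wb'))
P=s['tcp_pos'];ps=np.radians(112.7)
A=np.array([612,-3.5])
print(proj(c,[[612,-3.5,150],[612,-3.5,262]]).round())
u,v=proj(c,[612,-3.5,130])[0].astype(int)
a=cv2.resize(c['frame'][v-60:v+60,u-90:u+90],None,fx=3.2,fy=3.2,interpolation=cv2.INTER_CUBIC)
print(u-90,v-60);cv2.imwrite('pics/m1.png',a)
```

```text
t 32.1 tcp [567.  102.2  71.3] psi 112.66 tilt 0.01 F [-0.2  0.4 -1.3] w 10.1 q [-22.  55.  17.  94. -25.  35.  32.]
117.99688696861267
[[332. 216.]
 [334. 181.]]
241 161
```

View pics/m1.png

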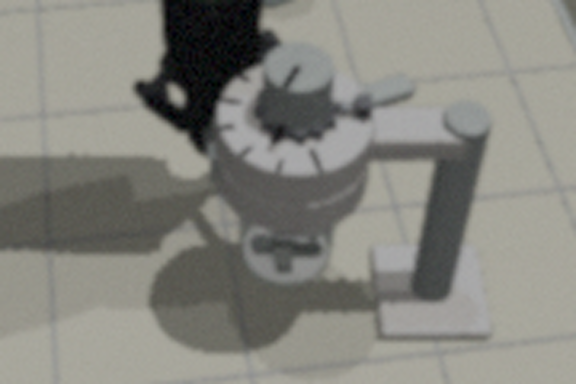

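The side crop shows the cup sitting coaxially beneath the head (cup columns 243–328, head 213–372, leaning as perspective predicts). Raise it in steps and watch the forces.

Call:
{"fn": "send_rows", "kwargs": {"commands": [{"dr":[0,0,0],"translation":[0,0,-0.7],"grip":-1},{"dr":[0,0,0],"translation":[0,0,-1.4],"grip":-1},{"dr":[0,0,0],"translation":[0,0,-2.1],"grip":-1},{"dr":[0,0,0],"translation":[0,0,-2.8],"grip":-1},{"dr":[0,0,0],"translation":[0,0,-3.2],"grip":-1}]}}

```text
t: 32.7
tcp_pos: [567.4, 102.0, 104.2]
tool_rot: [[-0.385, 0.923, 0.001], [0.923, 0.385, 0.0], [-0.0, 0.001, -1.0]]
force: [-0.3, 0.5, -1.3]
width: 9.4
gripper_force: 118.0
```

Call:
{"fn": "send_rows", "kwargs": {"commands": [{"dr":[0,0,0],"translation":[0,0,-0.1],"grip":-1},{"dr":[0,0,0],"translation":[0,0,-0.2],"grip":-1},{"dr":[0,0,0],"translation":[0,0,-0.3],"grip":-1},{"dr":[0,0,0],"translation":[0,0,-0.4],"grip":-1},{"dr":[0,0,0],"translation":[0,0,-0.5],"grip":-1}]}}

```text
t: 33.2
tcp_pos: [567.1, 102.0, 108.2]
tool_rot: [[-0.385, 0.923, -0.0], [0.923, 0.385, -0.0], [-0.0, -0.0, -1.0]]
force: [-0.3, -0.0, -1.7]
width: 9.9
gripper_force: 118.0
```

Run:
```python
from h import *
s=st();print(np.round(s['wrist_torque'],2))
```

```text
t 33.2 tcp [567.1 102.  108.2] psi 112.63 tilt 0.02 F [-0.3 -0.  -1.7] w 9.9 q [-23.  52.  19.  93. -24.  39.  31.]
[ 0.17  0.09 -0.04]
```

Call:
{"fn": "send_rows", "kwargs": {"commands": [{"dr":[0,0,0],"translation":[0,0,-0.3],"grip":-1},{"dr":[0,0,0],"translation":[0,0,-0.6],"grip":-1},{"dr":[0,0,0],"translation":[0,0,-0.9],"grip":-1},{"dr":[0,0,0],"translation":[0,0,-1.2],"grip":-1},{"dr":[0,0,0],"translation":[0,0,-1.2],"grip":-1}]}}

```text
t: 33.7
tcp_pos: [567.1, 102.1, 120.6]
tool_rot: [[-0.385, 0.923, 0.0], [0.923, 0.385, 0.0], [0.0, 0.0, -1.0]]
force: [-1.0, 0.2, -3.8]
width: 9.9
gripper_force: 117.6
```

Run:
```python
from h import *
s=st();print(np.round(s['wrist_torque'],2))
# chords of the arc
A=np.array([612,-3.5]);T=np.array(s['tcp_pos'])[:2];print(T-A,np.hypot(*(T-A)),np.degrees(np.arctan2(*(T-A)[::-1])))
R=np.array(s['tool_rot'])[:2,:2]
A=T-115.2*R[:,0];print('axis',A)
for n in (20,):
    ang=np.radians(n/5*np.arange(1,6))
    for a in ang:
        M=np.array([[np.cos(a),-np.sin(a)],[np.sin(a),np.cos(a)]]);d=(M-np.eye(2))@(T-A);print(np.degrees(a),(R.T@d/10).round(2),-a)
```

```text
t 33.7 tcp [567.1 102.1 120.6] psi 112.63 tilt 0.01 F [-1.   0.2 -3.8] w 9.9 q [-23.  51.  20.  92. -23.  41.  31.]
[ 0.44  0.28 -0.05]
[-44.88185219 105.58098561] 114.72456222710444 113.03005767316202
axis [611.44116851  -4.25108765]
4.0 [-0.03 -0.8 ] -0.06981317007977318
8.0 [-0.11 -1.6 ] -0.13962634015954636
12.000000000000002 [-0.25 -2.4 ] -0.20943951023931956
16.0 [-0.45 -3.18] -0.2792526803190927
20.0 [-0.69 -3.94] -0.3490658503988659
```

Call:
{"fn": "send_rows", "kwargs": {"commands": [{"dr":[0,0,-0.07],"translation":[-0.03,-0.8,0],"grip":-1},{"dr":[0,0,-0.14],"translation":[-0.11,-1.6,0],"grip":-1},{"dr":[0,0,-0.21],"translation":[-0.25,-2.4,0],"grip":-1},{"dr":[0,0,-0.28],"translation":[-0.45,-3.18,0],"grip":-1},{"dr":[0,0,-0.349],"translation":[-0.69,-3.94,0],"grip":-1}]}}

```text
t: 34.2
tcp_pos: [533.2, 80.5, 120.3]
tool_rot: [[-0.68, 0.734, 0.0], [0.734, 0.68, 0.0], [-0.0, 0.0, -1.0]]
force: [3.0, 0.2, -4.1]
width: 9.9
gripper_force: 117.6
```

Run:
```python
from h import *
s=st();print(np.round(s['wrist_torque'],2))
```

```text
t 34.2 tcp [533.2  80.5 120.3] psi 132.82 tilt 0.01 F [ 3.   0.2 -4.1] w 9.9 q [-19.  47.  13. 100. -17.  34.  47.]
[0.43 0.04 0.14]
```

Call:
{"fn": "send_rows", "kwargs": {"commands": [{"dr":[0,0,-0.07],"translation":[-0.03,-0.8,0],"grip":-1},{"dr":[0,0,-0.14],"translation":[-0.11,-1.6,0],"grip":-1},{"dr":[0,0,-0.21],"translation":[-0.25,-2.4,0],"grip":-1},{"dr":[0,0,-0.28],"translation":[-0.45,-3.18,0],"grip":-1},{"dr":[0,0,-0.349],"translation":[-0.69,-3.94,0],"grip":-1}]}}

```text
t: 34.7
tcp_pos: [509.0, 48.6, 120.3]
tool_rot: [[-0.889, 0.457, 0.0], [0.457, 0.889, -0.0], [-0.0, 0.0, -1.0]]
force: [2.0, 1.4, -5.0]
width: 10.1
gripper_force: 117.6
```

Run:
```python
from h import *
s=st();print(np.round(s['wrist_torque'],2))
R=np.array(s['tool_rot']);print(np.array(s['tcp_pos'])-115.2*R[:,0], R.T@s['force'])
```

```text
t 34.7 tcp [509.   48.6 120.3] psi 152.81 tilt 0.01 F [ 2.   1.4 -5. ] w 10.1 q [-13.  45.   7. 106.  -9.  30.  63.]
[0.35 0.21 0.1 ]
[611.45329542  -4.06969226 120.30649186] [-1.17705878  2.14226236  5.04248446]
```

Call:
{"fn": "send_rows", "kwargs": {"commands": [{"dr":[0,0,-0.07],"translation":[-0.03,-0.8,0],"grip":-1},{"dr":[0,0,-0.14],"translation":[-0.11,-1.6,0],"grip":-1},{"dr":[0,0,-0.21],"translation":[-0.25,-2.4,0],"grip":-1},{"dr":[0,0,-0.28],"translation":[-0.45,-3.18,0],"grip":-1},{"dr":[0,0,-0.349],"translation":[-0.69,-3.94,0],"grip":-1}]}}

```text
t: 35.2
tcp_pos: [497.0, 10.3, 120.3]
tool_rot: [[-0.992, 0.125, -0.0], [0.125, 0.992, -0.0], [0.0, -0.0, -1.0]]
force: [-0.2, 0.8, -4.0]
width: 10.0
gripper_force: 117.6
```

Run:
```python
from h import *
s=st();print(np.round(s['wrist_torque'],2))
R=np.array(s['tool_rot']);print(np.array(s['tcp_pos'])-115.2*R[:,0], R.T@s['force'])
```

```text
t 35.2 tcp [497.   10.3 120.3] psi 172.8 tilt 0.01 F [-0.2  0.8 -4. ] w 10.0 q [ -5.  44.   1. 108.  -1.  27.  79.]
[0.32 0.36 0.16]
[611.29074158  -4.11609067 120.2797411 ] [0.34170924 0.78681697 4.03285022]
```

Call:
{"fn": "send_rows", "kwargs": {"commands": [{"dr":[0,0,0],"translation":[0,0,0.2],"grip":-1},{"dr":[0,0,0],"translation":[0,0,0.4],"grip":-1},{"dr":[0,0,0],"translation":[0,0,0.55],"grip":-1},{"dr":[0,0,0],"translation":[0,0,0.65],"grip":-1},{"dr":[0,0,0],"translation":[0,0,0.65],"grip":-1}]}}

```text
t: 35.7
tcp_pos: [497.3, 10.8, 113.9]
tool_rot: [[-0.992, 0.129, 0.001], [0.129, 0.992, -0.0], [-0.001, -0.0, -1.0]]
force: [0.6, -1.2, 2.0]
width: 10.1
gripper_force: 118.6
```

Run:
```python
from h import *
s=st();print(np.round(s['wrist_torque'],2))
```

```text
t 35.7 tcp [497.3  10.8 113.9] psi 172.6 tilt 0.03 F [ 0.6 -1.2  2. ] w 10.1 q [ -5.  45.   1. 109.  -1.  26.  79.]
[-0.1  -0.1  -0.13]
```

Call:
{"fn": "send_rows", "kwargs": {"commands": [{"dr":[0,0,0],"translation":[0,0,0.05],"grip":-1},{"dr":[0,0,0],"translation":[0,0,0.05],"grip":-1},{"dr":[0,0,0],"translation":[0,0,0.05],"grip":-0.6},{"dr":[0,0,0],"translation":[0,0,0.05],"grip":-0.4},{"dr":[0,0,0],"translation":[0,0,0.05],"grip":-0.4}], "grip_force": 30}}

```text
t: 36.2
tcp_pos: [497.1, 10.6, 113.3]
tool_rot: [[-0.992, 0.128, -0.0], [0.128, 0.992, -0.0], [0.0, -0.0, -1.0]]
force: [0.4, 0.6, -0.0]
width: 25.7
gripper_force: 0.0
```

Call:
{"fn": "send_rows", "kwargs": {"commands": [{"dr":[0,0,0],"translation":[0,0,0],"grip":-0.4},{"dr":[0,0,0],"translation":[0,0,0],"grip":-0.4},{"dr":[0,0,0],"translation":[0,0,0],"grip":-0.4},{"dr":[0,0,0],"translation":[0,0,0],"grip":-0.4},{"dr":[0,0,0],"translation":[0,0,0],"grip":-0.4}]}}

```text
t: 36.7
tcp_pos: [497.1, 10.6, 113.3]
tool_rot: [[-0.992, 0.128, -0.0], [0.128, 0.992, -0.0], [0.0, -0.0, -1.0]]
force: [-0.3, -0.6, 0.0]
width: 25.8
gripper_force: 0.0
```

Run:
```python
from h import *
import pickle
s=st();c=snap('side');w=snap('wrist');pickle.dump((c,w),open('m2.pkl','wb'))
u,v=proj(c,[560,0,130])[0].astype(int)
a=cv2.resize(c['frame'][v-60:v+60,u-60:u+60],None,fx=3.3,fy=3.3,interpolation=cv2.INTER_CUBIC)
b=w['frame'][:,120:520][:a.shape[0]]
cv2.imwrite('pics/m2.png',np.hstack([a[:396],b[:396]]))
ph=np.radians(172.7);A=np.array([612,-3.5])
def pt(r,z,off=0):return [A[0]+r*np.cos(ph)-off*np.sin(ph),A[1]+r*np.sin(ph)+off*np.cos(ph),z]
print('handle end top/bot in wrist',proj(w,[pt(143,141),pt(143,121),pt(143,141,6),pt(143,141,-6)]).round(1)-[120,0])
print('side',((proj(c,[pt(143,141),pt(143,121),pt(60,141),pt(60,121)])-[u-60,v-60])*3.3).round())
```

```text
t 36.7 tcp [497.1  10.6 113.3] psi 172.62 tilt 0.0 F [-0.3 -0.6  0. ] w 25.8 q [ -5.  45.   1. 109.  -1.  26.  79.]
handle end top/bot in wrist [[199.6 237.3]
 [199.4 218.7]
 [184.8 237.3]
 [214.4 237.3]]
side [[ 72. 186.]
 [ 74. 204.]
 [189. 185.]
 [189. 203.]]
```

View pics/m2.png

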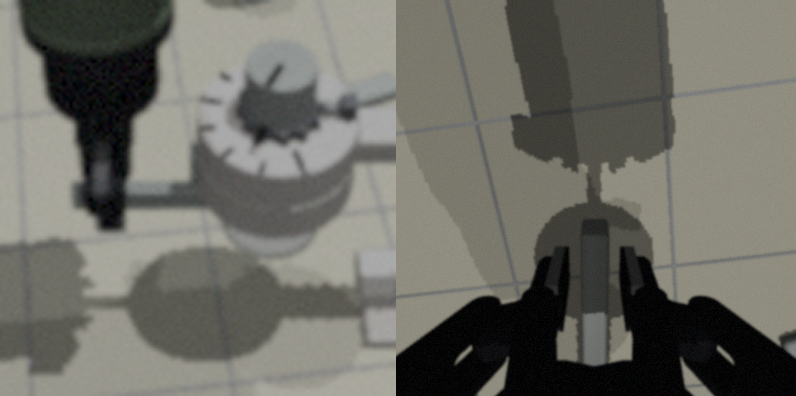

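The wrist view shows the handle end face at rows 220–235 and columns 185–213, matching the prediction for locked and level (219–237, 185–214). Next I'll read the timer pointer from the earlier close picture and lift clear.

Call:
{"fn": "send_rows", "kwargs": {"commands": [{"dr":[0,0,0],"translation":[0,0,-2],"grip":-0.4},{"dr":[0,0,0],"translation":[0,0,-6],"grip":-0.4},{"dr":[0,0,0],"translation":[0,0,-10.5],"grip":-0.4},{"dr":[0,0,0],"translation":[0,0,-15],"grip":-0.4},{"dr":[0,0,0],"translation":[0,0,-19.5],"grip":-0.4}]}}

```text
t: 37.3
tcp_pos: [496.7, 10.5, 310.4]
tool_rot: [[-0.992, 0.128, 0.0], [0.128, 0.992, -0.0], [-0.0, -0.0, -1.0]]
force: [-0.4, 1.1, -0.2]
width: 25.7
gripper_force: 0.0
```

```bash
cat > ptr.py <<'E'
from h import *
def read(c,A=np.array([611.8,-3.6]),yaw=-7.3):
    g=cv2.GaussianBlur(c['frame'].max(2),(3,3),0).astype(float)
    # polar sample: sleeve top (z 262) and head ring (z 215)
    for nm,z,rs in (('sleeve',262,np.arange(6,21,1)),('ring',215,np.arange(41,52,1))):
        a=np.arange(0,360,2);out=[]
        for t in a:
            w=np.radians(t+yaw);P=np.c_[A[0]+rs*np.cos(w),A[1]+rs*np.sin(w),0*rs+z]
            q=proj(c,P).astype(np.float32);v=cv2.remap(g.astype(np.float32),q[:,0].reshape(-1,1),q[:,1].reshape(-1,1),1);out.append(v.mean())
        out=np.array(out);base=np.array([np.median(np.roll(out,-i)[np.r_[-12:13]]) for i in range(len(out))])
        d=base-out;pk=[(int(a[i]),int(d[i])) for i in range(len(a)) if d[i]>10 and d[i]>=max(np.roll(d,-i)[[-3,-2,-1,1,2,3]])]
        print(nm,pk)
E
python3 - <<'E'
from ptr import *
import pickle
read(pickle.load(open('w5.pkl','rb')));read(pickle.load(open('top0.pkl','rb')));read(pickle.load(open('m2.pkl','rb'))[0]);st()
E
```

```text
sleeve [(244, 34)]
ring [(4, 90), (74, 52), (106, 33), (136, 40), (166, 59), (196, 22), (226, 25), (256, 14), (284, 78), (354, 90)]
sleeve [(242, 32)]
ring [(74, 31), (104, 26), (134, 35), (164, 45), (194, 31), (224, 27), (256, 23), (284, 49), (358, 53)]
sleeve [(240, 19)]
ring [(2, 48), (88, 37), (116, 11), (164, 29), (194, 23), (224, 24), (254, 24), (284, 41)]
t 37.3 tcp [496.7  10.5 310.4] psi 172.62 tilt 0.01 F [-0.4  1.1 -0.2] w 25.7 q [-6. 29.  2. 93. -1. 58. 79.]
```

Pointer reads ≈42°, and the marks fit the yaw exactly, so mark 4 needs about 78° clockwise. Moving over the sleeve.

Call:
{"fn": "send_rows", "kwargs": {"commands": [{"dr":[0,0,0],"translation":[-2.5,0,0],"grip":0.9},{"dr":[0,0,0],"translation":[-5,0,0],"grip":0.9},{"dr":[0,0,0],"translation":[-7.5,0,0],"grip":0.9},{"dr":[0,0,0],"translation":[-10,0,0],"grip":0.9},{"dr":[0,0,0],"translation":[-11.6,0.1,0],"grip":0.9}]}}

```text
t: 37.8
tcp_pos: [613.3, -3.8, 307.9]
tool_rot: [[-0.992, 0.129, -0.0], [0.129, 0.992, -0.0], [0.0, -0.0, -1.0]]
force: [0.4, -0.1, -0.0]
width: 80.9
gripper_force: 0.0
```

Call:
{"fn": "send_rows", "kwargs": {"commands": [{"dr":[0,0,0],"translation":[0,0,0],"grip":0.9},{"dr":[0,0,0],"translation":[0,0,1],"grip":0.9},{"dr":[0,0,0],"translation":[0,0,2.5],"grip":0.9},{"dr":[0,0,0],"translation":[0,0,4],"grip":0.9},{"dr":[0,0,0],"translation":[0,0,4],"grip":0.9}]}}

```text
t: 38.3
tcp_pos: [611.0, -3.2, 266.6]
tool_rot: [[-0.992, 0.128, -0.003], [0.128, 0.992, -0.0], [0.003, -0.001, -1.0]]
force: [-0.1, 0.4, 1.0]
width: 81.2
gripper_force: 0.0
```

Run:
```python
from h import *
st()
```

```text
t 38.3 tcp [611.   -3.2 266.6] psi 172.63 tilt 0.17 F [-0.1  0.4  1. ] w 81.2 q [-3. 42.  2. 73. -1. 65. 81.]
```

Call:
{"fn": "send_rows", "kwargs": {"commands": [{"dr":[0,0,0],"translation":[0,0,1.5],"grip":0.9},{"dr":[0,0,0],"translation":[0,0,3],"grip":0.9},{"dr":[0,0,0],"translation":[0,0,3.7],"grip":0.9},{"dr":[0,0,0],"translation":[0,0,3.7],"grip":0.9},{"dr":[0,0,0],"translation":[0,0,3.7],"grip":-0.1}], "grip_force": 30}}

```text
t: 38.8
tcp_pos: [612.4, -3.4, 232.1]
tool_rot: [[-0.992, 0.128, 0.001], [0.128, 0.992, -0.0], [-0.001, -0.0, -1.0]]
force: [0.2, -0.3, 0.9]
width: 68.8
gripper_force: 0.0
```

Call:
{"fn": "send_rows", "kwargs": {"commands": [{"dr":[0,0,0],"translation":[0,0,0],"grip":-0.1},{"dr":[0,0,0],"translation":[0,0,0],"grip":-0.1},{"dr":[0,0,0],"translation":[0,0,0],"grip":-0.1},{"dr":[0,0,0],"translation":[0,0,0],"grip":-0.1},{"dr":[0,0,0],"translation":[0,0,0],"grip":-0.1}]}}

```text
t: 39.3
tcp_pos: [612.5, -4.0, 232.3]
tool_rot: [[-0.992, 0.129, 0.001], [0.129, 0.992, -0.001], [-0.001, -0.001, -1.0]]
force: [-2.3, -3.3, 7.6]
width: 47.1
gripper_force: 30.2
```

Run:
```python
from h import *
s=st();print(s['gripper_force'],np.round(s['wrist_torque'],2))
```

```text
t 39.3 tcp [612.5  -4.  232.3] psi 172.58 tilt 0.08 F [-2.3 -3.3  7.6] w 47.1 q [-3. 44.  2. 77. -1. 59. 81.]
30.19809454679489 [-0.55  0.53 -0.02]
```

Gripped at 47 mm. Turning 78° clockwise (1.36 rad).

Call:
{"fn": "send_rows", "kwargs": {"commands": [{"dr":[0,0,0.09],"translation":[0,0,0],"grip":-0.1},{"dr":[0,0,0.18],"translation":[0,0,0],"grip":-0.1},{"dr":[0,0,0.27],"translation":[0,0,0],"grip":-0.1},{"dr":[0,0,0.36],"translation":[0,0,0],"grip":-0.1},{"dr":[0,0,0.454],"translation":[0,0,0],"grip":-0.1}], "grip_force": 40}}

```text
t: 39.8
tcp_pos: [612.5, -4.1, 232.4]
tool_rot: [[-0.833, 0.554, 0.001], [0.554, 0.833, -0.001], [-0.002, -0.0, -1.0]]
force: [-2.5, -4.1, 7.1]
width: 46.8
gripper_force: 40.5
```

Call:
{"fn": "send_rows", "kwargs": {"commands": [{"dr":[0,0,0.09],"translation":[0,0,0],"grip":-0.1},{"dr":[0,0,0.18],"translation":[0,0,0],"grip":-0.1},{"dr":[0,0,0.27],"translation":[0,0,0],"grip":-0.1},{"dr":[0,0,0.36],"translation":[0,0,0],"grip":-0.1},{"dr":[0,0,0.454],"translation":[0,0,0],"grip":-0.1}]}}

```text
t: 40.3
tcp_pos: [612.4, -4.0, 232.3]
tool_rot: [[-0.506, 0.863, 0.001], [0.863, 0.506, -0.001], [-0.001, 0.001, -1.0]]
force: [-6.2, -13.0, 9.3]
width: 47.0
gripper_force: 40.9
```

Call:
{"fn": "send_rows", "kwargs": {"commands": [{"dr":[0,0,0.09],"translation":[0,0,0],"grip":-0.1},{"dr":[0,0,0.18],"translation":[0,0,0],"grip":-0.1},{"dr":[0,0,0.27],"translation":[0,0,0],"grip":-0.1},{"dr":[0,0,0.36],"translation":[0,0,0],"grip":-0.1},{"dr":[0,0,0.454],"translation":[0,0,0],"grip":-0.1}]}}

```text
t: 40.8
tcp_pos: [612.4, -4.2, 232.3]
tool_rot: [[-0.076, 0.997, 0.001], [0.997, 0.076, -0.001], [-0.001, 0.001, -1.0]]
force: [-2.2, -4.0, 7.3]
width: 47.0
gripper_force: 40.7
```

Call:
{"fn": "send_rows", "kwargs": {"commands": [{"dr":[0,0,0],"translation":[0,0,0],"grip":-0.1},{"dr":[0,0,0],"translation":[0,0,0],"grip":-0.1},{"dr":[0,0,0],"translation":[0,0,0],"grip":-0.1},{"dr":[0,0,0],"translation":[0,0,0],"grip":0.5},{"dr":[0,0,0],"translation":[0,0,0],"grip":0.9}]}}

```text
t: 41.3
tcp_pos: [612.4, -3.1, 231.5]
tool_rot: [[-0.08, 0.997, 0.0], [0.997, 0.08, 0.0], [0.0, 0.0, -1.0]]
force: [-0.4, 0.5, -0.2]
width: 74.6
gripper_force: 0.0
```

Call:
{"fn": "send_rows", "kwargs": {"commands": [{"dr":[0,0,0],"translation":[0,0,0],"grip":0.9},{"dr":[0,0,0],"translation":[0,0,0],"grip":0.9},{"dr":[0,0,0],"translation":[0,0,-2.5],"grip":0.9},{"dr":[0,0,0],"translation":[0,0,-6],"grip":0.9},{"dr":[0,0,0],"translation":[0,0,-10],"grip":0.9}]}}

```text
t: 41.8
tcp_pos: [611.9, -3.2, 332.1]
tool_rot: [[-0.08, 0.997, -0.001], [0.997, 0.08, -0.0], [-0.0, -0.001, -1.0]]
force: [0.1, 0.5, 1.0]
width: 80.8
gripper_force: 0.0
```

Run:
```python
from ptr import *
st();read(snap('side'));read(snap('top'));read(snap('wrist'))
```

```text
t 41.8 tcp [611.9  -3.2 332.1] psi 94.58 tilt 0.08 F [0.1 0.5 1. ] w 80.8 q [-13.  41.  26.  66. -17.  76.  15.]
sleeve []
ring [(2, 44), (92, 11), (164, 16), (194, 15), (254, 23), (284, 39)]
sleeve []
ring []
sleeve [(170, 30)]
ring [(4, 100), (74, 58), (106, 54), (136, 58), (166, 44), (196, 29), (226, 38), (254, 38), (284, 34)]
```

Call:
{"fn": "send_rows", "kwargs": {"commands": [{"dr":[0,0,0],"translation":[2.6,-2.4,-1.2],"grip":0.5},{"dr":[0,0,0],"translation":[5.2,-4.8,-2.4],"grip":0.5},{"dr":[0,0,0],"translation":[7.8,-7.2,-3.6],"grip":0.5},{"dr":[0,0,0],"translation":[10.4,-9.6,-4.8],"grip":0.5},{"dr":[0,0,0],"translation":[13,-12,-6],"grip":0.5}]}}

```text
t: 42.45
tcp_pos: [480.9, 117.6, 391.0]
tool_rot: [[-0.08, 0.997, -0.001], [0.997, 0.08, -0.0], [-0.0, -0.001, -1.0]]
force: [0.1, 1.7, 0.4]
width: 64.1
gripper_force: 0.0
```

Call:
{"fn": "send_rows", "kwargs": {"commands": [{"dr":[0,0,0],"translation":[3.5,-3,0],"grip":0.5},{"dr":[0,0,0],"translation":[7,-6,0],"grip":0.5},{"dr":[0,0,0],"translation":[10,-7,0],"grip":0.5},{"dr":[0,0,0],"translation":[14,-7,0],"grip":0.5},{"dr":[0,0,0],"translation":[18,-7,0],"grip":0.5}]}}

```text
t: 42.95
tcp_pos: [397.2, 292.1, 391.0]
tool_rot: [[-0.08, 0.997, -0.001], [0.997, 0.08, 0.0], [0.0, -0.001, -1.0]]
force: [0.8, -0.7, 0.2]
width: 63.9
gripper_force: 0.0
```

Run:
```python
from ptr import *
s=st();c=snap('side');t=snap('top');read(c);read(t)
ph=np.radians(172.7);A=np.array([612,-3.5])
u,v=proj(c,[570,0,150])[0].astype(int)
a=cv2.resize(c['frame'][v-60:v+60,u-60:u+60],None,fx=3.3,fy=3.3,interpolation=cv2.INTER_CUBIC)
u2,v2=proj(t,[560,0,150])[0].astype(int)
b=cv2.resize(t['frame'][v2-60:v2+60,u2-60:u2+60],None,fx=3.3,fy=3.3,interpolation=cv2.INTER_CUBIC)
cv2.imwrite('pics/f.png',np.hstack([a,b]))
def pt(r,z):return [A[0]+r*np.cos(ph),A[1]+r*np.sin(ph),z]
P=[pt(143,141),pt(143,121),pt(60,141),pt(60,121)]
print(((proj(c,P)-[u-60,v-60])*3.3).round().tolist(),((proj(t,P)-[u2-60,v2-60])*3.3+[396,0]).round().tolist())
```

```text
t 42.95 tcp [397.2 292.1 391. ] psi 94.6 tilt 0.03 F [ 0.8 -0.7  0.2] w 63.9 q [-56.  27.  29.  84. -13.  73. -22.]
sleeve [(158, 10)]
ring [(2, 43), (92, 13), (164, 22), (194, 21), (224, 23), (254, 24), (284, 38)]
sleeve [(166, 30)]
ring [(74, 33), (104, 29), (134, 36), (166, 49), (194, 33), (224, 31), (256, 27), (284, 52), (358, 56)]
[[59.0, 205.0], [61.0, 223.0], [176.0, 205.0], [176.0, 223.0]] [[578.0, 302.0], [577.0, 302.0], [590.0, 208.0], [589.0, 209.0]]
```

View pics/f.png

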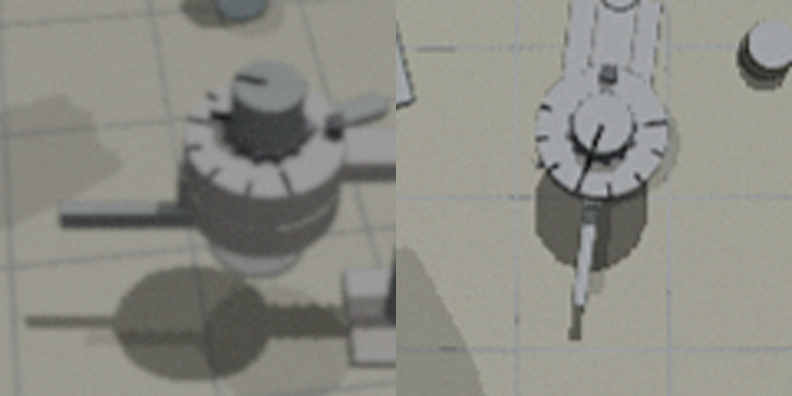

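The pointer is on mark 4 (top view reads 166° against 165°). The handle sits level, from (60,205) to (60,223) at its end, exactly where predicted for the locked cup. The robot is clear, so I'm handing in.

```bash
python3 -c "
from station import manip
print(manip.hand_in())"
```

```text
the job is handed in; nothing more can be done
None
```

I handed the job in at about 43 s on the robot's clock, with all four heads in the cup, the cup hanging locked and level with its handle at the wide rib, and the timer pointer on mark 4; hand-in returned no verdict.

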